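# Strip a bearing unit and lay out its parts for inspection

### The arm

A 6-joint arm with a two-finger parallel gripper is mounted at the origin on a cart in front of the work surface, level with it; the furniture and walls round the work are solid. World frame = base frame: x ahead of the robot, y to its left, z up, the work surface at z = 0. Lengths are in m, angles in rad, forces in N, time in s.
With the tool pointing down it reaches from about 0.35 to 0.775 m from the base axis. Payload 5.5 kg.
Tool frame: the origin (TCP) lies between the finger pads; the fingertips stand 11 mm ahead of it and the grasp point (between the pads) lies 8 mm behind it (tcp_to_tips is the distance from the TCP to the fingertips, in m); z points along the fingers, y is the direction in which the jaws open and shut (so a half turn about z gives the same grasp; the last joint's range is limited). The gripper opens to 85 mm and grips with 20 to 120 N. Pads are 22 mm wide; open, the fingers measure 114 mm over their backs; the gripper's body (76 mm by 85 mm) begins 54 mm behind the grasp point. The pads swing forward as they close: fully open they stand 13 mm farther back than shut.
Start: joints at [0.972, 0.313, 0.046, 1.304, 0, 1.431], TCP at [0.255, 0.516, 0.242] pointing down, gripper open.
Joint ranges: [-2.76, 2.76], [-0.86, 1.69], [-1.03, 1.26], [-2.2, 2.34], [-1.47, 1.5], [-3.14, 3.14]. Speed limits (rad/s): [2.57, 2.57, 3.14, 3.14, 3.14, 3.14].

### API

Orientations are given as [roll, pitch, yaw] about the fixed x, y, z axes, in that order (R = Rz(yaw) Ry(pitch) Rx(roll)).
In Python, from bench import * gives the robot as it stands.
- The arm moves only by the tool apply_moves, never from a script. Its argument "steps" is text: rows parted by semicolons, each of 7 numbers parted by spaces: the turn, a rotation vector about the tool's x, y, z in rad, then the shift along the tool's x, y, z in m, then the closure in counts, from 0 (fully open) to 255 (shut). In form: ax ay az tx ty tz claw; .... A call has 1 to 20 rows; each row is the pose to reach, as a shift and turn from the pose measured when the call began, along the tool's axes at that moment; what a row does not reach only later rows make up. A row lasts 1/12 s, in which the tool goes at most 41.7 mm and 7.16 degrees, less where a joint would pass 70% of its speed; a pose out of reach is approached as far as the arm can. A call with a gripper value outside its range is refused whole. The fingers move at their own pace and stop on an object; "grip_force" is the grip in N (left out, the last holds). Time passes only in rows, so rows that repeat a pose let the fingers close. It gives the time, the measured TCP pose, the force and the opening at its end, in the units of the state.
- state(): the state, without advancing time (a new reading comes with each control period).
- capture(name): name is "scene" or "top"; returns a dict with "image" (384x512x3 uint8, blue, green, red), "K" (3x3 intrinsics, pixels), "dist" ([k1, k2, p1, p2, k3] as OpenCV has them; the pictures are not rectified), "camera_from_world" (4x4, takes a point from world to camera coordinates). Camera axes: x right, y down, z forward; pixel columns grow to the right and rows downward; lengths in m; the calibration is good to about 2 mm. A picture is of the moment at which its call begins. There is no depth.
- finish_job(): hands the job in, once; it reports no verdict.
The state is a dict: "time": time; "joint_positions": joint angles; "joint_velocities": joint speeds; "joint_efforts": joint torques, N m; "eef_pos": TCP position; "ee_rot": TCP orientation; "contact_force": force on the tool from outside, world axes, zero at the start; "wrist_torque": the same for the moment, N m; "finger_gap": finger opening in m.
Only numpy, scipy, OpenCV 4.12 (cv2) and the standard library are available. Lean on these libraries where they do the work, as an engineer would, in place of code of your own. Each camera call takes 0.05 s, during which the arm holds its last target.

### The job

Strip the bearing unit on the assembly stand from the top down, one part at a time, and lay its parts out for inspection: the collar flat in the parts dish, the spacer over the centring plug and fully down on its shoulder, the ball bearing flat in the middle of the rotary rest, and last the square flange flat on the plate of the square nest, inside its pins. Each part stays the same way up and lies still in its place at the end.

Things in the scene. Friction and masses are not known exactly. Their poses are not given: they have to be found in the camera images.
- stand: Assembly stand, fixed: dark steel round foot 84 mm across and 11 mm high, on it a pedestal 40 to 44 mm across with its flat seat 30 mm above the table, and out of the seat a bright upright spindle 14 mm in diameter whose end is 78 mm above the table. The bearing unit is stacked on the spindle. Origin: centre of the foot on the table, z up.
- collar: Retaining collar, the topmost part: dark steel ring, 26 mm outside, 17 mm bore, 14 mm high. It lies loosely round the spindle end on the spacer, underside 71 mm above the table at the start. Origin: centre of its underside, z up along its axis.
- spacer: Spacer, second from the top: plain aluminium sleeve, 32 mm outside, 21 mm bore, 16 mm high, underside 55 mm above the table at the start. Origin: centre of its underside, z up along its axis.
- bearing: Ball bearing, third from the top: bright steel ring with a black seal between its races, 52 mm outside, 20 mm bore, 15 mm high, underside 40 mm above the table at the start. Origin: centre of its underside, z up along its axis.
- flange: Flange, the lowest part: square aluminium plate 64 x 64 mm, 10 mm thick, with an 18 mm hole in the middle and a bolt hole in each corner, lying on the pedestal seat 30 mm above the table and overhanging it all round. Origin: centre of its underside, x and y along its sides, z up.
- dish: Parts dish, fixed: round bright steel dish with flaring sides, 120 mm across at the rim, which is 22 mm above the table; wall 2 mm; flat floor 90 mm across, 6 mm above the table. Origin: centre of its underside on the table, z up.
- plug: Centring plug, fixed: round dark steel foot 68 mm across with a flat shoulder 48 mm across, 20 mm above the table, and on it a bright upright plug 15 mm in diameter, straight for 7 mm and then tapered to a 6 mm nose whose end is 36 mm above the table. Origin: centre of the foot on the table, z up.
- rest: Rotary rest, fixed on the table: grey waisted turntable, 85 mm across at the foot; its upper disc, 70 mm across with a flat top 40 mm above the table and a white square label with a yellow mark on it, turns freely. Origin: centre of the foot on the table, z up.
- nest: Square nest, fixed: dark steel plate 104 x 104 mm whose flat top is 12 mm above the table, with eight upright locating pins 8 mm in diameter, two to a side, 27 mm to either side of the middle of that side. The pins leave a square of 71 mm between them; they stand 13 mm above the plate and are tapered over their top 6 mm. The middles of the sides are open, for fingers. Origin: centre of its underside, x and y along its sides, z up.
Mind the look-alikes: they are no part of the job. What is shaped like the plug but orange or turquoise is not meant.

How it is judged:
On the way, in this order (a step that is already met when the one before it is completed fails the run):
1. the collar lies flat in the parts dish, let go (horizontal distance between collar and dish below 0.035 m and z of collar in the frame of dish between 0.002 and 0.01 m and angle between collar's own z axis and vertical below 0.08 rad and contact force between collar and the fingers below 0.1 N), for 0.2 s.
2. the spacer sits down on the centring plug, let go (horizontal distance between spacer and plug below 0.006 m and z of spacer in the frame of plug between 0.016 and 0.024 m and angle between spacer's own z axis and vertical below 0.08 rad and contact force between spacer and the fingers below 0.1 N), for 0.2 s.
3. the bearing lies centred on the rotary rest, let go (horizontal distance between bearing and rest below 0.012 m and z of bearing in the frame of rest between 0.036 and 0.044 m and angle between bearing's own z axis and vertical below 0.08 rad and contact force between bearing and the fingers below 0.1 N), for 0.2 s.
4. the flange lies flat in the square nest, let go (horizontal distance between flange and nest below 0.007 m and z of flange in the frame of nest between 0.008 and 0.016 m and angle between flange's own z axis and vertical below 0.08 rad and contact force between flange and the fingers below 0.1 N), for 0.2 s.
At the end, for the whole second after the job is handed in: All parts released, still, tilted under 0.08 rad, undersides within 4 mm of their seats: collar on the dish floor (centre within 35 mm of its middle), spacer on the plug shoulder (6 mm), bearing on the rotary rest (12 mm off centre), flange on the nest plate (7 mm) (all of step 1 and all of step 2 and all of step 3 and all of step 4 and linear speed of each of collar, spacer, bearing, flange below 0.02 m/s); the robot touches nothing.
It also fails if it takes over 136 s, if anything falls off the work surface, if the arm or the gripper's body presses on something with over 40 N, if the wrist force passes 120 N, or if a joint passes its speed limit or range.

## Working session

There is one attempt and no reset: what is moved stays moved. The work goes in short steps, Python scripts to look and compute and a tool call to move; the robot and the scene stay as the last step left them, time stands still between calls to the robot, and variables do not carry over. Pictures are saved under pics/ and viewed, and the job is handed in when it is done.

Besides the shell and the picture viewer there is one more tool, called after "Emit:" by a JSON object that holds its "api" and its "payload". apply_moves: Moves the arm, as the interface text tells. Its arguments: {"type":"object","properties":{"steps":{"type":"string"},"grip_force":{"type":"number"}},"required":["steps"]}

```bash
mkdir -p pics; ls; python3 - <<'E'
from bench import *
import cv2
print(state())
for n in("scene","top"):
    c=capture(n); cv2.imwrite(f"pics/{n}0.png",c["image"]); print(c["K"],c["dist"],c["camera_from_world"])
E
```

```text
pics
{'time': 0.0, 'joint_positions': array([ 9.72409263e-01,  3.13986081e-01,  4.49411437e-02,  1.30360079e+00,
       -1.12544915e-05,  1.43117923e+00]), 'joint_velocities': array([-0.00031464, -0.00075644,  0.00055835,  0.00048379, -0.00115   ,
        0.00083172]), 'joint_efforts': array([-4.71133408e-04, -4.80629289e+01,  2.98532152e+01,  1.93952664e-02,
       -1.43823527e-04, -1.01651696e-05]), 'eef_pos': array([0.25436638, 0.515108  , 0.24140154]), 'ee_rot': array([-3.13975969e+00, -2.46224405e-04,  2.68282247e+00]), 'contact_force': array([0.78187611, 0.63841737, 0.27849894]), 'wrist_torque': array([ 0.01652731, -0.00023527,  0.01936007]), 'finger_gap': 0.08540390048899087}
[[369.26784324   0.         253.01407019]
 [  0.         369.26784324 187.86017002]
 [  0.           0.           1.        ]] [-0.07695283  0.          0.          0.          0.        ] [[ 0.77792194 -0.62823061  0.01279665 -0.38637834]
 [-0.45769221 -0.58046695 -0.67348048  0.28289973]
 [ 0.43052908  0.51805831 -0.73909424  0.90701207]
 [ 0.          0.          0.          1.        ]]
[[450.88629416   0.         257.60620667]
 [  0.         450.88629416 183.31245528]
 [  0.           0.           1.        ]] [0.05911854 0.         0.         0.         0.        ] [[-0.01919693 -0.99969066  0.01581304  0.00804623]
 [-0.99863986  0.01840513 -0.04878202  0.50010008]
 [ 0.04847589 -0.01672799 -0.99868427  1.12674353]
 [ 0.          0.          0.          1.        ]]
```

View pics/scene0.png

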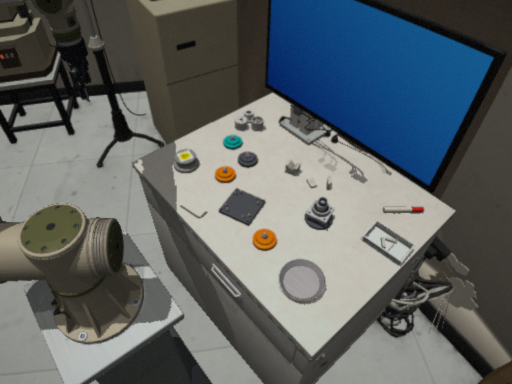

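View pics/top0.png

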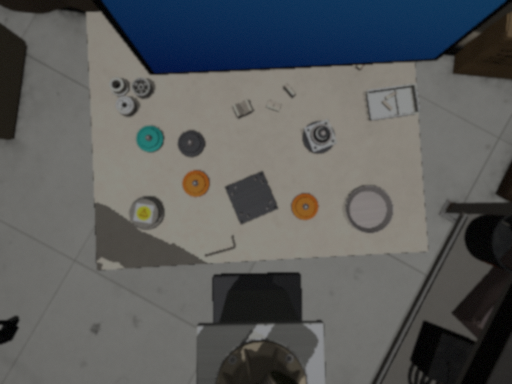

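The scene view shows the stack at about (320,210), dish (302,281), dark plug (248,159), rest (185,160) and nest (242,206). The top view shows the stand at (319,136), dish (369,208), plug (191,143), rest (146,212) and nest (251,197). I'll zoom in next and measure.

```bash
cat > h.py <<'E'
import numpy as np, cv2
from bench import *
def ray(c,uv):
    p=cv2.undistortPoints(np.array(uv,float).reshape(-1,1,2),c["K"],np.array(c["dist"])).reshape(-1,2)
    T=np.array(c["camera_from_world"]);R=T[:3,:3];o=-R.T@T[:3,3]
    d=np.c_[p,np.ones(len(p))]@R
    return o,d
def plane(c,uv,z):
    o,d=ray(c,uv); s=(z-o[2])/d[:,2]; return o+d*s[:,None]
def proj(c,P):
    T=np.array(c["camera_from_world"]); r=cv2.Rodrigues(T[:3,:3])[0]
    return cv2.projectPoints(np.array(P,float).reshape(-1,1,3),r,T[:3,3],c["K"],np.array(c["dist"]))[0].reshape(-1,2)
def crop(c,box,s,name):
    x0,y0,x1,y1=box
    cv2.imwrite(name,cv2.resize(c["image"][y0:y1,x0:x1],None,fx=s,fy=s,interpolation=cv2.INTER_CUBIC))
E
python3 - <<'E'
from h import *
c=capture("top"); s=capture("scene")
crop(c,(100,60,240,160),5,"pics/t1.png");crop(c,(120,160,280,240),5,"pics/t2.png");crop(c,(280,110,410,240),4,"pics/t3.png")
crop(s,(160,120,320,240),5,"pics/s1.png");crop(s,(250,180,350,310),4,"pics/s2.png")
for n,uv,z in [("stand",(319,136),0.06),("dish",(369,208),.02),("plug",(191,143),.03),("rest",(146,212),.04),("nest",(251,197),.012)]: print(n,plane(c,[uv],z))
for n,uv,z in [("stand",(320,210),0.06),("dish",(302,281),.02),("plug",(248,159),.02),("rest",(185,158),.04),("nest",(242,206),.012)]: print(n,plane(s,[uv],z))
E
```

```text
stand [[ 0.61031813 -0.15214443  0.06      ]]
dish [[ 0.43281125 -0.27875382  0.02      ]]
plug [[0.60270293 0.16264389 0.03      ]]
rest [[0.43382666 0.27248029 0.04      ]]
nest [[0.46592614 0.01595547 0.012     ]]
stand [[ 0.60410625 -0.16597064  0.06      ]]
dish [[ 0.42898772 -0.28129732  0.02      ]]
plug [[0.60100139 0.15622492 0.02      ]]
rest [[0.42904193 0.27068995 0.04      ]]
nest [[0.46487166 0.01334207 0.012     ]]
```

View pics/t1.png

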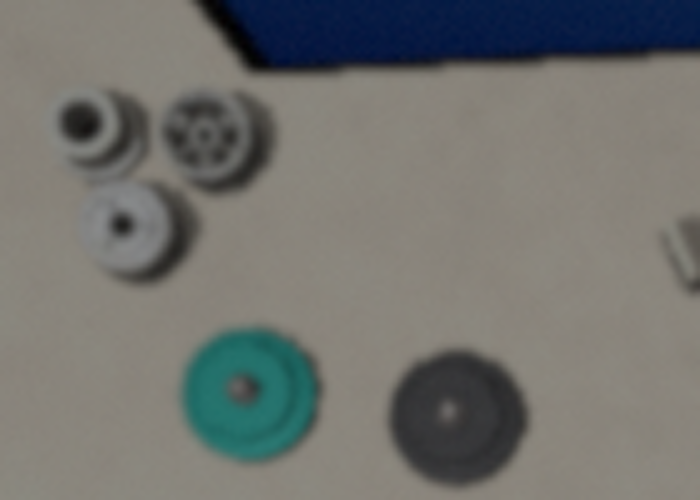

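View pics/t2.png

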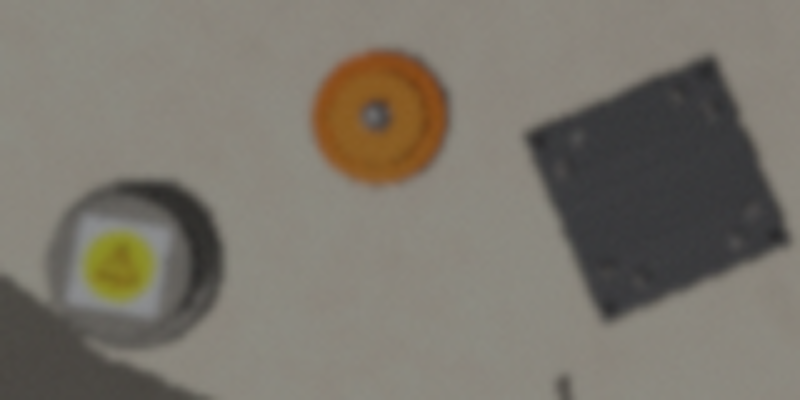

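View pics/t3.png

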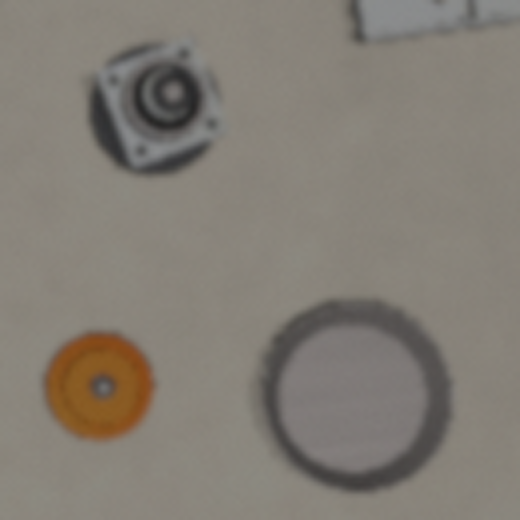

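View pics/s1.png

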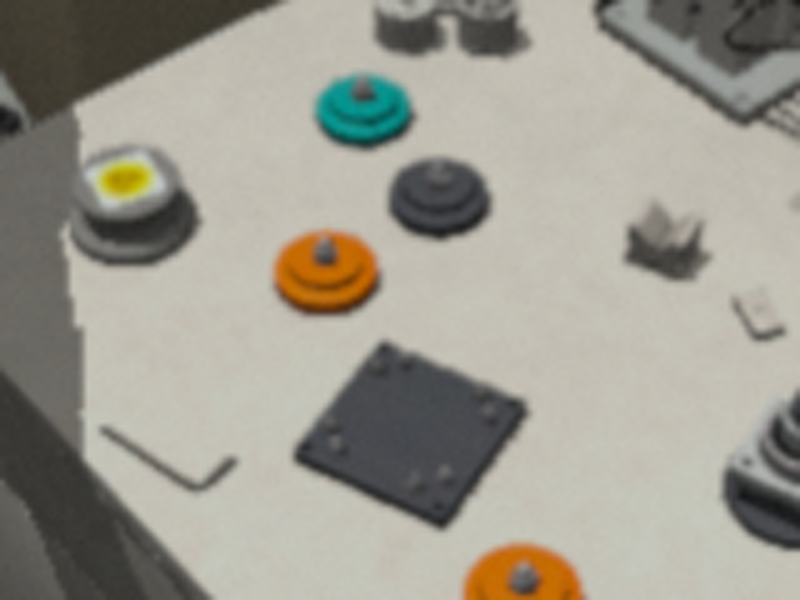

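View pics/s2.png

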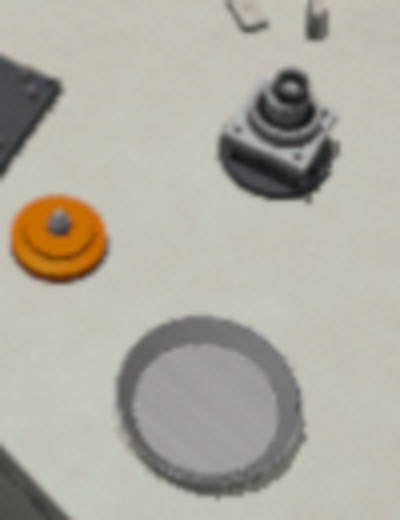

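```bash
cat > m.py <<'E'
from h import *
t=capture("top"); s=capture("scene")
def cont(c,box,fn,k=4):
    x0,y0,x1,y1=box
    im=cv2.resize(c["image"][y0:y1,x0:x1],None,fx=k,fy=k,interpolation=cv2.INTER_CUBIC)
    m=fn(im).astype(np.uint8)*255
    m=cv2.morphologyEx(m,cv2.MORPH_OPEN,np.ones((5,5)))
    cs,_=cv2.findContours(m,cv2.RETR_EXTERNAL,cv2.CHAIN_APPROX_NONE)
    q=max(cs,key=cv2.contourArea).reshape(-1,2).astype(float)
    return (q+0.5)/k-0.5+np.array([x0,y0]), m
def circ(P):
    A=np.c_[2*P[:,:2],np.ones(len(P))]; x=np.linalg.lstsq(A,(P[:,:2]**2).sum(1),rcond=None)[0]
    return x[:2],np.sqrt(x[2]+x[:2]@x[:2])
dark=lambda th:(lambda im:im.max(2)<th)
# plug foot
g=lambda im:cv2.cvtColor(im,cv2.COLOR_BGR2GRAY)
q,m=cont(t,(170,120,212,166),dark(105));
for z in(0,.01): print("plug top",z,circ(plane(t,q,z)))
q,m=cont(s,(234,148,262,172),dark(120)); 
for z in(0,.01): print("plug scene",z,circ(plane(s,q,z)))
# nest
for c,b,n,th in((t,(215,162,288,232),"top",100),(s,(212,182,272,230),"scene",110)):
    q,m=cont(c,b,dark(th)); cv2.imwrite(f"pics/nest_{n}.png",m)
    P=plane(c,q,.012)[:,:2].astype(np.float32); r=cv2.minAreaRect(P); print("nest",n,r)
# dish
for c,b,n in((t,(330,170,410,245),"top"),(s,(270,250,335,310),"scene")):
    im=c["image"][b[1]:b[3],b[0]:b[2]]
# rest label
lab=lambda im:(im[...,1].astype(int)-im[...,0]>50)
for c,b,n in((t,(120,185,175,240),"top"),(s,(170,140,205,180),"scene")):
    q,m=cont(c,b,lab); P=plane(c,q,.04); print("rest yellow",n,circ(P),P[:,:2].mean(0))
# triangulate
def tri(a,b):
    o1,d1=ray(t,[a]);o2,d2=ray(s,[b]);d1=d1[0];d2=d2[0]
    x=np.linalg.lstsq(np.c_[d1,-d2],o2-o1,rcond=None)[0]
    return (o1+d1*x[0]+o2+d2*x[1])/2, np.linalg.norm(o1+d1*x[0]-o2-d2*x[1])
print("nose",tri((190,142.2),(248,154.2)))
E
python3 m.py
python3 - <<'E'
from h import *
t=capture("top"); s=capture("scene")
crop(t,(298,115,342,159),14,"pics/ts.png");crop(s,(295,185,345,235),12,"pics/ss.png")
E
```

```text
plug top 0 (array([0.60662711, 0.16631244]), np.float64(0.035072927389019105))
plug top 0.01 (array([0.60522068, 0.16501952]), np.float64(0.034767820632952355))
plug scene 0 (array([0.61165565, 0.17307664]), np.float64(0.03657903608340688))
plug scene 0.01 (array([0.60504822, 0.16474388]), np.float64(0.03615656691457624))
nest top ((0.46585679054260254, 0.015375398099422455), (0.10499128699302673, 0.10590127110481262), 22.022798538208008)
nest scene ((0.46481481194496155, 0.013284198939800262), (0.10808457434177399, 0.10686749219894409), 21.903392791748047)
rest yellow top (array([0.43218924, 0.27898632]), np.float64(0.016253898167611483)) [0.43224771 0.27896681]
rest yellow scene (array([0.43448767, 0.28187926]), np.float64(0.01835943293596838)) [0.43429517 0.28183138]
nose (array([0.6052822 , 0.16382188, 0.03368626]), np.float64(0.0026493027831643915))
```

View pics/ts.png

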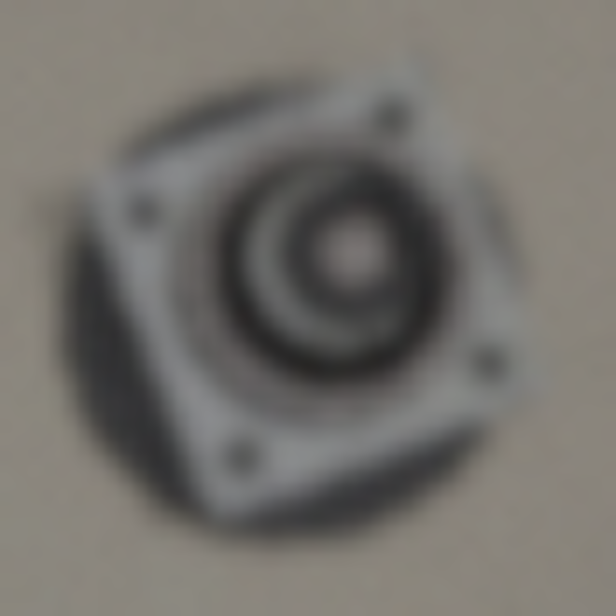

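View pics/ss.png

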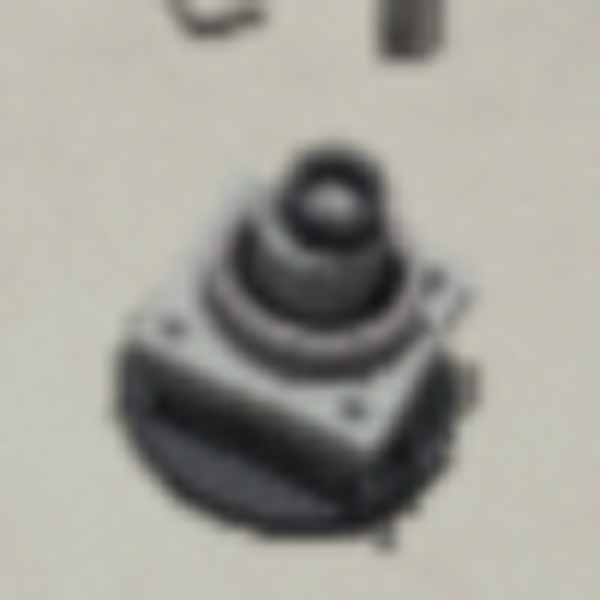

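```bash
cat >> h.py <<'E'
def cp(box,k,pts): return (np.array(pts,float)+.5)/k-.5+np.array(box[:2])
E
python3 - <<'E'
from h import *
t=capture("top"); s=capture("scene")
H=plane(t,cp((298,115),14,[(145,210),(393,118),(490,362),(242,457)]),.04); print(H, H.mean(0))
for i in range(4): 
    d=H[(i+1)%4]-H[i]; print(np.linalg.norm(d), np.degrees(np.arctan2(d[1],d[0]))%90)
S=plane(s,cp((295,185),12,[(172,328),(433,278),(352,408)]),.04);print(S,(S[0]+S[1])/2)
d=S[2]-S[0];print(np.degrees(np.arctan2(d[1],d[0]))%90);d=S[1]-S[2];print(np.degrees(np.arctan2(d[1],d[0]))%90)
print("spindle",plane(t,cp((298,115),14,[(350,252)]),.078),plane(s,cp((295,185),12,[(330,205)]),.078))
print("collar top",plane(s,cp((295,185),12,[(333,193)]),.085))
crop(t,(122,190,170,235),14,"pics/tr.png");crop(s,(168,140,206,178),14,"pics/sr.png")
crop(t,(340,180,400,238),10,"pics/td.png")
E
```

```text
[[ 0.6299571  -0.12811177  0.04      ]
 [ 0.64553015 -0.17242416  0.04      ]
 [ 0.60179685 -0.18851031  0.04      ]
 [ 0.58573629 -0.14424037  0.04      ]] [ 0.6157551  -0.15832165  0.04      ]
0.04696922607312827 19.363406454003055
0.04659791361044757 20.194728789608973
0.04709320432194747 19.940116054570154
0.04707028260263942 20.03836554556124
[[ 0.58793043 -0.14133181  0.04      ]
 [ 0.64866838 -0.16983699  0.04      ]
 [ 0.60432632 -0.18516388  0.04      ]] [ 0.6182994 -0.1555844  0.04     ]
20.508896736098023
19.067772554438104
spindle [[ 0.61576079 -0.1580014   0.078     ]] [[ 0.61786782 -0.15690864  0.078     ]]
collar top [[ 0.61593549 -0.15826832  0.085     ]]
```

View pics/tr.png

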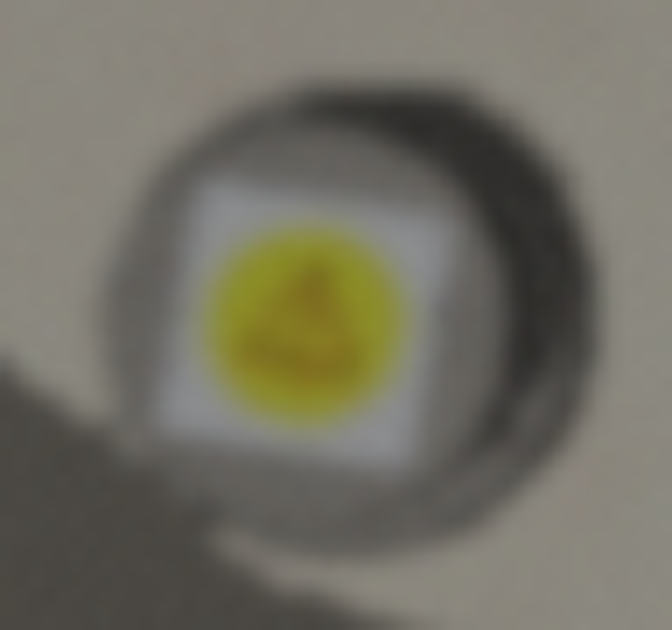

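View pics/sr.png

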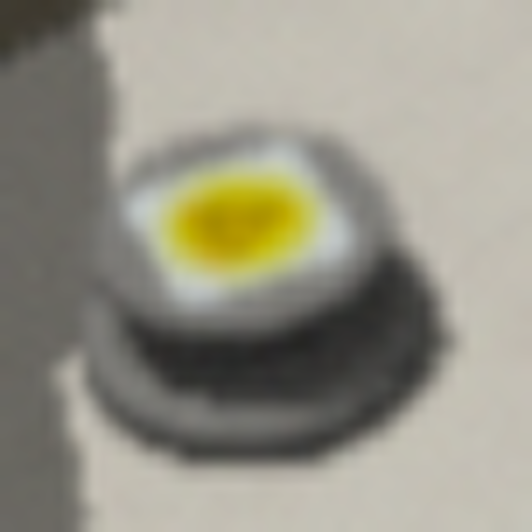

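View pics/td.png

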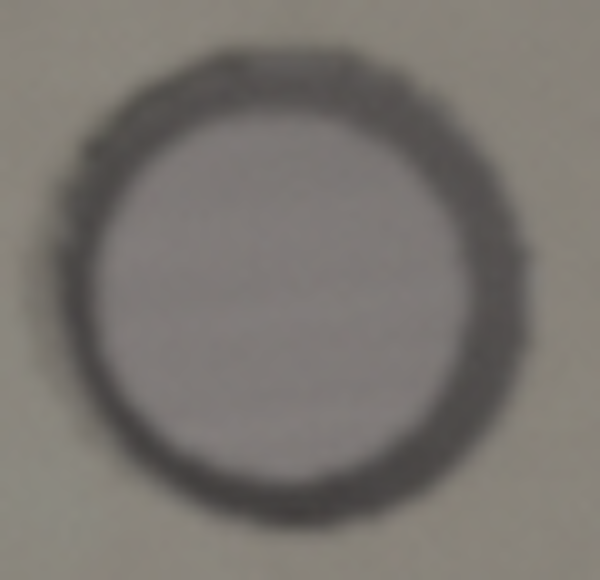

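Both views agree to 2–3 mm: stand about (0.617,−0.157) with the flange at 20°, rest (0.433,0.280), plug (0.605,0.1645), nest (0.465,0.0145) at 22°, and dish about (0.43,−0.279). All are within reach and match the given sizes. Next I'll set up a helper to work out moves and go above the stand.

```bash
cat > g.py <<'E'
import sys
from h import *
from scipy.spatial.transform import Rotation as Ro
def go(x,y,z,yawdeg):
    s=state(); p=np.array(s["eef_pos"]); R=Ro.from_euler("xyz",s["ee_rot"])
    Rt=Ro.from_euler("xyz",[np.pi,0,np.radians(yawdeg)])
    d=R.inv().apply(np.array([x,y,z])-p); rv=(R.inv()*Rt).as_rotvec()
    print("t %.2f"%s["time"],"p",p.round(4),"rpy",np.round(s["ee_rot"],4),"F",np.round(s["contact_force"],1),"gap %.4f"%s["finger_gap"])
    print("turn",rv.round(4),"shift",d.round(4))
if __name__=="__main__":
    go(*map(float,sys.argv[1:5]))
E
python3 g.py .617 -.157 .16 110; python3 g.py .617 -.157 .24 110
python3 -c "
from h import *
t=capture('top')
print(plane(t,cp((340,180),10,[(282,297)]),.006),plane(t,cp((340,180),10,[(295,285)]),.022))"
```

```text
t 0.50 p [0.2547 0.5156 0.2423] rpy [ 3.1415 -0.      2.6828] F [-0.5  1.  -0.7] gap 0.0855
turn [ 1.00e-04 -0.00e+00  7.63e-01] shift [-0.6227 -0.4426  0.0823]
t 0.50 p [0.2547 0.5156 0.2423] rpy [ 3.1415 -0.      2.6828] F [-0.5  1.  -0.7] gap 0.0855
turn [ 1.00e-04 -0.00e+00  7.63e-01] shift [-0.6227 -0.4425  0.0023]
[[ 0.42955784 -0.27916821  0.006     ]] [[ 0.43270595 -0.27834931  0.022     ]]
```

Emit:
{"api": "apply_moves", "payload": {"steps": "0 0 0.076 -0.031 -0.022 0 0; 0 0 0.153 -0.062 -0.044 0 0; 0 0 0.229 -0.093 -0.066 0 0; 0 0 0.305 -0.125 -0.089 0 0; 0 0 0.381 -0.156 -0.111 0 0; 0 0 0.458 -0.187 -0.133 0 0; 0 0 0.534 -0.218 -0.155 0 0; 0 0 0.61 -0.249 -0.177 0 0; 0 0 0.687 -0.28 -0.199 0 0; 0 0 0.763 -0.311 -0.221 0 0; 0 0 0.763 -0.342 -0.243 0.01 0; 0 0 0.763 -0.374 -0.266 0.02 0; 0 0 0.763 -0.405 -0.288 0.03 0; 0 0 0.763 -0.436 -0.31 0.04 0; 0 0 0.763 -0.467 -0.332 0.05 0; 0 0 0.763 -0.498 -0.354 0.06 0; 0 0 0.763 -0.53 -0.376 0.07 0; 0 0 0.763 -0.56 -0.398 0.08 0; 0 0 0.763 -0.592 -0.42 0.082 0; 0 0 0.763 -0.623 -0.443 0.082 0", "grip_force": 25}}

```text
time: 2.22
eef_pos: [0.6171, -0.1591, 0.159]
ee_rot: [-3.14, -0.001, 1.92]
contact_force: [1.5, -0.0, 0.9]
finger_gap: 0.0852
```

```bash
python3 g.py .617 -.157 .085 110; python3 - <<'E'
from h import *
s=capture("scene");t=capture("top")
crop(s,(270,140,360,240),6,"pics/s3.png");cv2.imwrite("pics/t4.png",t["image"])
print(state()["joint_positions"])
E
```

```text
t 2.22 p [ 0.6171 -0.1591  0.159 ] rpy [-3.1405e+00 -1.3000e-03  1.9197e+00] F [ 1.5 -0.   0.9] gap 0.0852
turn [-0.0011 -0.0013 -0.0002] shift [0.0019 0.0007 0.074 ]
[-3.82236567e-01  4.70833710e-01  7.52280705e-02  1.17310980e+00
 -1.14018710e-03  8.44993890e-01]
```

View pics/s3.png

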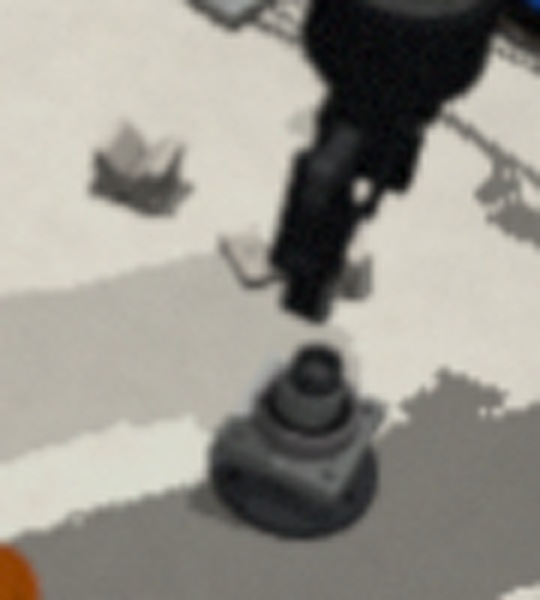

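The fingers are over the stack, with the jaws straddling it along the planned direction. Now descending to the collar and closing on it.

Emit:
{"api": "apply_moves", "payload": {"steps": "0 0 0 0.002 0.001 0.02 100; 0 0 0 0.002 0.001 0.04 100; 0 0 0 0.002 0.001 0.055 100; 0 0 0 0.002 0.001 0.065 100; 0 0 0 0.002 0.001 0.07 100; 0 0 0 0.002 0.001 0.074 100; 0 0 0 0.002 0.001 0.074 100"}}

```text
time: 2.9
eef_pos: [0.6196, -0.1607, 0.0849]
ee_rot: [3.141, 0.002, 1.915]
contact_force: [-0.2, 0.2, -0.8]
finger_gap: 0.0521
```

```bash
python3 g.py .617 -.157 .085 110; python3 - <<'E'
from h import *
s=capture("scene")
crop(s,(270,140,360,240),6,"pics/s4.png")
E
```

```text
t 2.90 p [ 0.6196 -0.1607  0.0849] rpy [3.1410e+00 2.0000e-03 1.9147e+00] F [-0.2  0.2 -0.8] gap 0.0521
turn [ 0.0006  0.002  -0.0052] shift [ 0.0043 -0.0012 -0.0001]
```

View pics/s4.png

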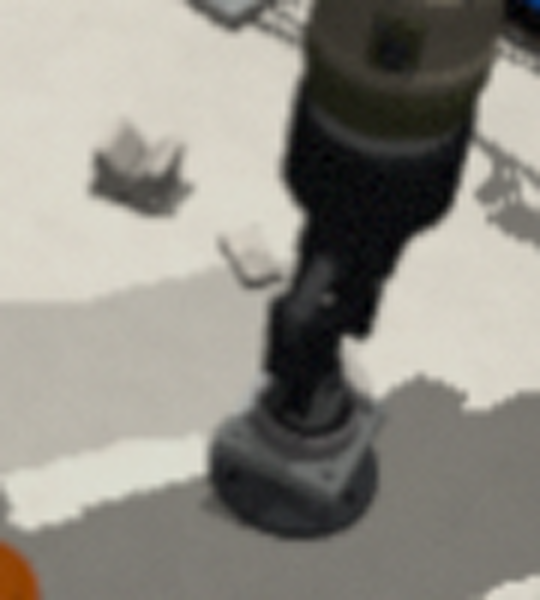

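Emit:
{"api": "apply_moves", "payload": {"steps": "0 0 0 0 0 0 100; 0 0 0 0 0 0 100; 0 0 0 0 0 0 100"}}

```text
time: 3.2
eef_pos: [0.6204, -0.161, 0.0866]
ee_rot: [3.139, 0.004, 1.915]
contact_force: [0.4, 0.2, 0.2]
finger_gap: 0.052
```

```bash
python3 g.py .617 -.157 .085 110;python3 g.py .617 -.157 .085 110
```

```text
t 3.20 p [ 0.6204 -0.161   0.0866] rpy [3.1391 0.0037 1.9148] F [0.4 0.2 0.2] gap 0.0520
turn [ 0.0025  0.0037 -0.0051] shift [ 0.0049 -0.0019  0.0015]
t 3.20 p [ 0.6204 -0.161   0.0866] rpy [3.1391 0.0037 1.9148] F [0.4 0.2 0.2] gap 0.0520
turn [ 0.0025  0.0037 -0.0051] shift [ 0.0049 -0.0019  0.0015]
```

Emit:
{"api": "apply_moves", "payload": {"steps": "0.003 0.004 -0.005 0.004 -0.002 0.001 100; 0.003 0.004 -0.005 0.005 -0.002 0.0015 100; 0.003 0.004 -0.005 0.005 -0.002 0.0015 100; 0.003 0.004 -0.005 0.005 -0.002 0.0015 100"}}

```text
time: 3.53
eef_pos: [0.6168, -0.1568, 0.0851]
ee_rot: [-3.141, -0.0, 1.92]
contact_force: [-0.3, 0.5, -0.3]
finger_gap: 0.0521
```

```bash
python3 g.py .617 -.157 .085 110;python3 - <<'E'
from h import *
s=capture("scene");t=capture("top")
crop(s,(290,170,340,240),9,"pics/s5.png");crop(t,(290,90,350,160),8,"pics/t5.png")
E
python3 g.py .617 -.157 .085 110
```

```text
t 3.53 p [ 0.6168 -0.1568  0.0851] rpy [-3.1411e+00 -3.0000e-04  1.9199e+00] F [-0.3  0.5 -0.3] gap 0.0521
turn [-0.0005 -0.0003  0.0001] shift [-0.0002  0.0001  0.0001]
t 3.63 p [ 0.6169 -0.157   0.085 ] rpy [-3.1411e+00 -2.0000e-04  1.9198e+00] F [-1.3 -0.6 -0.9] gap 0.0516
turn [-0.0005 -0.0002 -0.0001] shift [-0.0001  0.0001  0.    ]
```

View pics/s5.png

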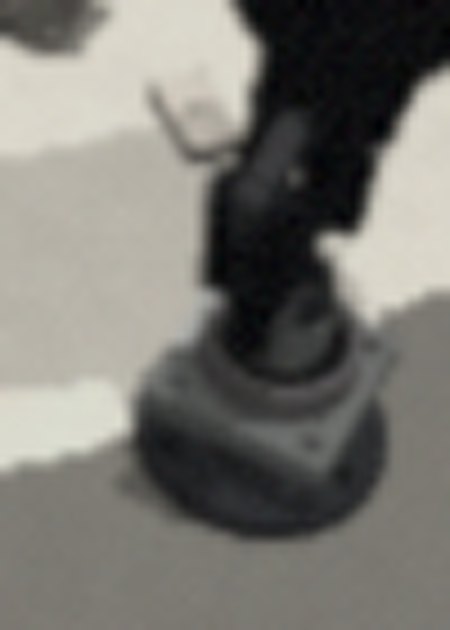

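At target now; the near finger stands beside the collar. Closing.

Emit:
{"api": "apply_moves", "payload": {"steps": "0 0 0 0 0 0 140; 0 0 0 0 0 0 165; 0 0 0 0 0 0 190; 0 0 0 0 0 0 210; 0 0 0 0 0 0 225; 0 0 0 0 0 0 225; 0 0 0 0 0 0 225; 0 0 0 0 0 0 225"}}

```text
time: 4.3
eef_pos: [0.617, -0.157, 0.0852]
ee_rot: [-3.141, -0.0, 1.92]
contact_force: [1.0, 1.1, 1.9]
finger_gap: 0.0244
```

```bash
python3 g.py .617 -.157 .155 110;python3 - <<'E'
from h import *
s=capture("scene")
crop(s,(290,170,340,240),9,"pics/s6.png")
E
```

```text
t 4.30 p [ 0.617  -0.157   0.0852] rpy [-3.1413 -0.      1.9198] F [1.  1.1 1.9] gap 0.0244
turn [-0.0003 -0.     -0.0001] shift [ 0.     -0.     -0.0698]
```

View pics/s6.png

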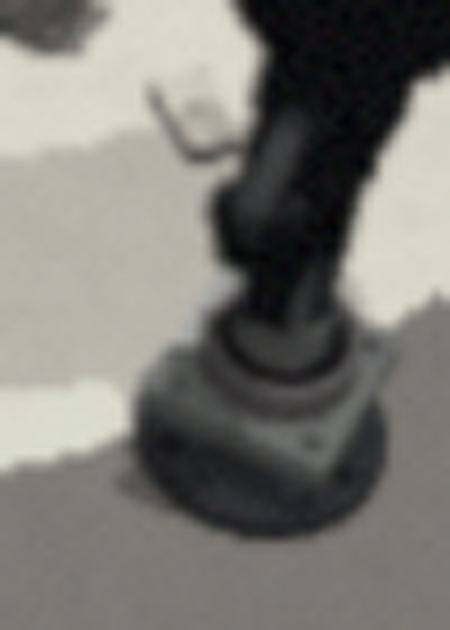

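Emit:
{"api": "apply_moves", "payload": {"steps": "0 0 0 0 0 -0.005 230; 0 0 0 0 0 -0.01 230; 0 0 0 0 0 -0.02 230; 0 0 0 0 0 -0.035 230; 0 0 0 0 0 -0.055 230; 0 0 0 0 0 -0.075 230; 0 0 0 0 0 -0.095 230; 0 0 0 0 0 -0.095 230", "grip_force": 30}}

```text
time: 5.02
eef_pos: [0.6193, -0.1579, 0.1859]
ee_rot: [3.136, 0.005, 1.92]
contact_force: [1.4, -0.6, 0.0]
finger_gap: 0.0243
```

```bash
python3 g.py .430 -.279 .18 110;python3 - <<'E'
from h import *
s=capture("scene")
crop(s,(280,120,350,230),7,"pics/s7.png")
E
```

```text
t 5.02 p [ 0.6193 -0.1579  0.1859] rpy [3.1358 0.0053 1.9198] F [ 1.4 -0.6  0. ] gap 0.0243
turn [ 0.0058  0.0053 -0.    ] shift [-0.0491 -0.2194  0.0049]
```

View pics/s7.png

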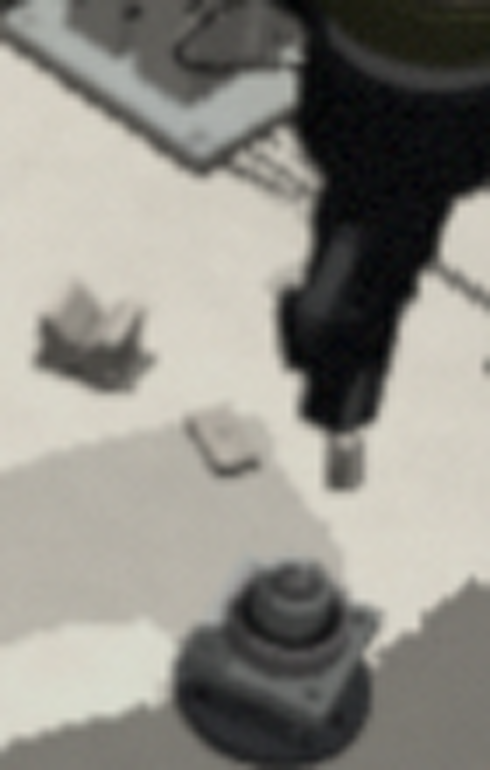

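The collar has left the stack and is in the fingers (the gap holds at 24 mm). Going to the dish.

Emit:
{"api": "apply_moves", "payload": {"steps": "0.006 0.005 0 -0.003 -0.012 0 230; 0.006 0.005 0 -0.007 -0.032 0 230; 0.006 0.005 0 -0.013 -0.058 0 230; 0.006 0.005 0 -0.019 -0.085 0 230; 0.006 0.005 0 -0.025 -0.112 0 230; 0.006 0.005 0 -0.031 -0.139 0 230; 0.006 0.005 0 -0.037 -0.165 0 230; 0.006 0.005 0 -0.042 -0.19 0.002 230; 0.006 0.005 0 -0.046 -0.208 0.005 230; 0.006 0.005 0 -0.049 -0.219 0.005 230; 0.006 0.005 0 -0.049 -0.219 0.005 230; 0.006 0.005 0 -0.049 -0.219 0.005 230"}}

```text
time: 6.07
eef_pos: [0.4291, -0.2787, 0.1776]
ee_rot: [-3.14, -0.002, 1.918]
contact_force: [0.4, 0.3, -0.8]
finger_gap: 0.0246
```

```bash
python3 g.py .430 -.279 .021 110;python3 - <<'E'
from h import *
s=capture("scene")
crop(s,(250,170,350,310),5,"pics/s8.png")
E
```

```text
t 6.07 p [ 0.4291 -0.2787  0.1776] rpy [-3.1397e+00 -2.0000e-03  1.9183e+00] F [ 0.4  0.3 -0.8] gap 0.0246
turn [-0.0019 -0.002  -0.0015] shift [-0.0009  0.001   0.1566]
```

View pics/s8.png

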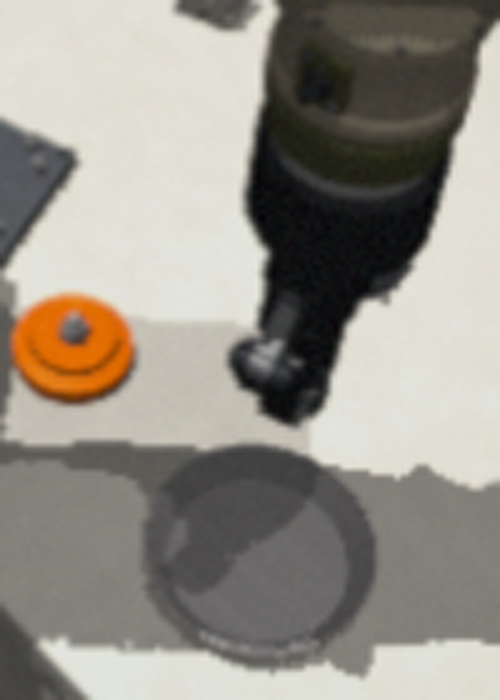

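Emit:
{"api": "apply_moves", "payload": {"steps": "-0.002 -0.002 -0.001 -0.001 0.001 0.015 230; -0.002 -0.002 -0.001 -0.001 0.001 0.04 230; -0.002 -0.002 -0.001 -0.001 0.001 0.07 230; -0.002 -0.002 -0.001 -0.001 0.001 0.1 230; -0.002 -0.002 -0.001 -0.001 0.001 0.125 230; -0.002 -0.002 -0.001 -0.001 0.001 0.14 230; -0.002 -0.002 -0.001 -0.001 0.001 0.148 230; -0.002 -0.002 -0.001 -0.001 0.001 0.152 230; -0.002 -0.002 -0.001 -0.001 0.001 0.154 230; -0.002 -0.002 -0.001 -0.001 0.001 0.155 230; -0.002 -0.002 -0.001 -0.001 0.001 0.155 230; -0.002 -0.002 -0.001 -0.001 0.001 0.155 230"}}

```text
time: 7.12
eef_pos: [0.4315, -0.2795, 0.0237]
ee_rot: [3.14, 0.002, 1.921]
contact_force: [-0.8, 0.7, -1.1]
finger_gap: 0.0246
```

```bash
python3 g.py .430 -.279 .0205 110
```

```text
t 7.12 p [ 0.4315 -0.2795  0.0237] rpy [3.1403e+00 2.2000e-03 1.9206e+00] F [-0.8  0.7 -1.1] gap 0.0246
turn [0.0013 0.0022 0.0007] shift [ 0.001  -0.0012  0.0032]
```

Emit:
{"api": "apply_moves", "payload": {"steps": "0.001 0.002 0 0 0 0.001 230; 0.001 0.002 0 0 0 0.002 230; 0.001 0.002 0 0 0 0.003 230; 0.001 0.002 0 0 0 0.0035 230; 0.001 0.002 0 0 0 0.0035 230"}}

```text
time: 7.53
eef_pos: [0.4315, -0.2796, 0.0202]
ee_rot: [3.141, 0.0, 1.92]
contact_force: [0.9, 0.3, -0.7]
finger_gap: 0.0243
```

```bash
python3 g.py .430 -.279 .0205 110
```

```text
t 7.53 p [ 0.4315 -0.2796  0.0202] rpy [3.1413e+00 2.0000e-04 1.9205e+00] F [ 0.9  0.3 -0.7] gap 0.0243
turn [0.0003 0.0002 0.0006] shift [ 0.0011 -0.0012 -0.0003]
```

Emit:
{"api": "apply_moves", "payload": {"steps": "0 0 0 0 0 0.0005 230; 0 0 0 0 0 0.001 230; 0 0 0 0 0 0.001 230"}}

```text
time: 7.78
eef_pos: [0.4315, -0.2796, 0.0201]
ee_rot: [3.141, 0.001, 1.92]
contact_force: [-2.1, 1.6, 7.8]
finger_gap: 0.0243
```

Touchdown shows as about 8 N up, with z stopped at 0.0201. Release.

Emit:
{"api": "apply_moves", "payload": {"steps": "0 0 0 0 0 0 215; 0 0 0 0 0 0 190; 0 0 0 0 0 0 165; 0 0 0 0 0 0 140; 0 0 0 0 0 0 130; 0 0 0 0 0 -0.004 130; 0 0 0 0 0 -0.015 130; 0 0 0 0 0 -0.035 130; 0 0 0 0 0 -0.06 130; 0 0 0 0 0 -0.09 130; 0 0 0 0 0 -0.12 130; 0 0 0 0 0 -0.15 130; 0 0 0 0 0 -0.15 130"}}

```text
time: 8.87
eef_pos: [0.434, -0.2818, 0.1765]
ee_rot: [3.136, 0.009, 1.921]
contact_force: [1.0, -0.2, -0.5]
finger_gap: 0.042
```

```bash
python3 g.py .617 -.157 .15 110;python3 - <<'E'
from h import *
s=capture("scene");t=capture("top")
crop(s,(250,180,350,310),5,"pics/s9.png")
E
```

```text
t 8.87 p [ 0.434  -0.2818  0.1765] rpy [3.1364 0.0094 1.9206] F [ 1.  -0.2 -0.5] gap 0.0420
turn [0.0052 0.0094 0.0007] shift [0.0547 0.2145 0.0271]
```

View pics/s9.png

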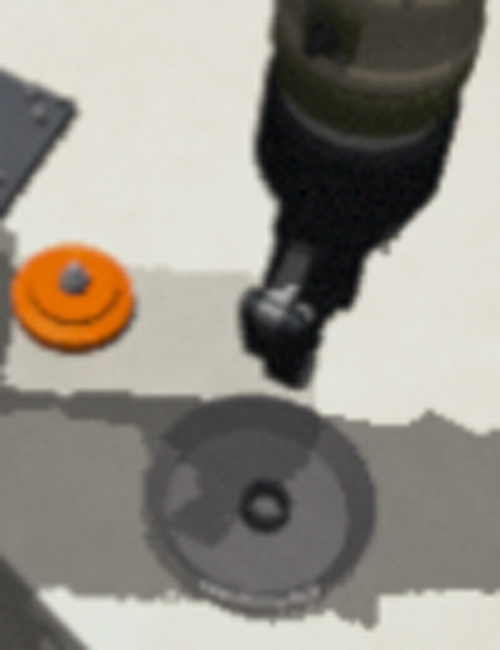

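The collar lies flat in the middle of the dish, crop (265,505). Back to the stand for the spacer.

Emit:
{"api": "apply_moves", "payload": {"steps": "0.005 0.009 0 0.007 0.027 0 100; 0.005 0.009 0 0.014 0.054 0 100; 0.005 0.009 0 0.022 0.086 0 100; 0.005 0.009 0 0.03 0.118 0 100; 0.005 0.009 0 0.038 0.15 0 100; 0.005 0.009 0 0.046 0.182 0.005 100; 0.005 0.009 0 0.052 0.205 0.015 100; 0.005 0.009 0 0.055 0.2145 0.027 100; 0.005 0.009 0 0.055 0.2145 0.027 100; 0.005 0.009 0 0.055 0.2145 0.027 100"}}

```text
time: 9.8
eef_pos: [0.6132, -0.1545, 0.1424]
ee_rot: [-3.134, -0.008, 1.921]
contact_force: [-1.5, 0.4, 0.0]
finger_gap: 0.0518
```

```bash
python3 g.py .617 -.157 .069 110
```

```text
t 9.80 p [ 0.6132 -0.1545  0.1424] rpy [-3.1344 -0.0083  1.9212] F [-1.5  0.4  0. ] gap 0.0518
turn [-0.0072 -0.0083  0.0014] shift [-0.0042  0.0032  0.0733]
```

Emit:
{"api": "apply_moves", "payload": {"steps": "-0.007 -0.008 0.001 -0.004 0.003 0.015 100; -0.007 -0.008 0.001 -0.004 0.003 0.03 100; -0.007 -0.008 0.001 -0.004 0.003 0.04 100; -0.007 -0.008 0.001 -0.004 0.003 0.04 100; -0.007 -0.008 0.001 -0.004 0.003 0.04 100; -0.007 -0.008 0.001 -0.004 0.003 0.04 100"}}

```text
time: 10.3
eef_pos: [0.617, -0.1577, 0.1033]
ee_rot: [3.141, 0.0, 1.919]
contact_force: [-0.1, -0.2, 0.6]
finger_gap: 0.052
```

```bash
python3 g.py .617 -.157 .069 110
```

```text
t 10.30 p [ 0.617  -0.1577  0.1033] rpy [3.1411e+00 3.0000e-04 1.9194e+00] F [-0.1 -0.2  0.6] gap 0.0520
turn [ 0.0005  0.0003 -0.0005] shift [0.0007 0.0003 0.0343]
```

Emit:
{"api": "apply_moves", "payload": {"steps": "0 0 0 0.001 0 0.01 100; 0 0 0 0.001 0 0.02 100; 0 0 0 0.001 0 0.027 100; 0 0 0 0.001 0 0.031 100; 0 0 0 0.001 0 0.033 100; 0 0 0 0.001 0 0.034 100; 0 0 0 0.001 0 0.034 100; 0 0 0 0.001 0 0.034 100"}}

```text
time: 10.97
eef_pos: [0.6169, -0.1568, 0.0695]
ee_rot: [3.141, 0.001, 1.919]
contact_force: [-0.7, -0.3, -0.6]
finger_gap: 0.0515
```

```bash
python3 g.py .617 -.157 .069 110
```

```text
t 10.97 p [ 0.6169 -0.1568  0.0695] rpy [3.1408e+00 6.0000e-04 1.9194e+00] F [-0.7 -0.3 -0.6] gap 0.0515
turn [ 0.0008  0.0006 -0.0004] shift [-0.0002  0.      0.0005]
```

Emit:
{"api": "apply_moves", "payload": {"steps": "0 0 0 0 0 0 130; 0 0 0 0 0 0 150; 0 0 0 0 0 0 170; 0 0 0 0 0 0 190; 0 0 0 0 0 0 210; 0 0 0 0 0 0 220; 0 0 0 0 0 0 220; 0 0 0 0 0 0 220"}}

```text
time: 11.63
eef_pos: [0.6173, -0.157, 0.0701]
ee_rot: [3.14, 0.001, 1.92]
contact_force: [-1.0, 1.0, 5.1]
finger_gap: 0.0302
```

```bash
python3 g.py .617 -.157 .069 110;python3 - <<'E'
from h import *
s=capture("scene")
crop(s,(290,170,340,240),9,"pics/s10.png")
E
```

```text
t 11.63 p [ 0.6173 -0.157   0.0701] rpy [3.1399e+00 1.3000e-03 1.9196e+00] F [-1.   1.   5.1] gap 0.0302
turn [ 0.0017  0.0013 -0.0003] shift [ 0.0001 -0.0003  0.0011]
```

View pics/s10.png

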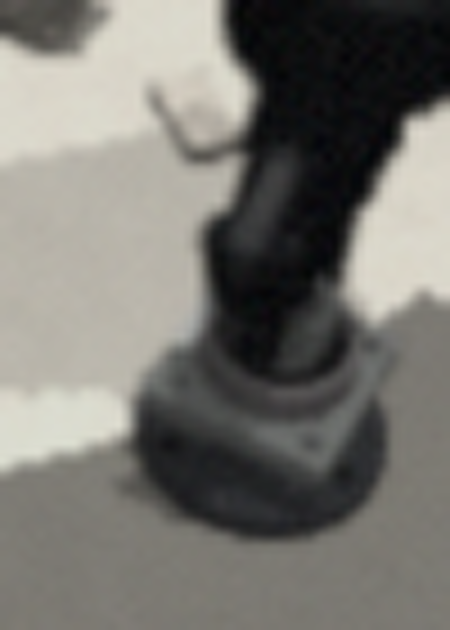

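Emit:
{"api": "apply_moves", "payload": {"steps": "0 0 0 0 0 -0.004 220; 0 0 0 0 0 -0.01 220; 0 0 0 0 0 -0.02 220; 0 0 0 0 0 -0.035 220; 0 0 0 0 0 -0.055 220; 0 0 0 0 0 -0.075 220; 0 0 0 0 0 -0.09 220; 0 0 0 0 0 -0.09 220; 0 0 0 0 0 -0.09 220"}}

```text
time: 12.43
eef_pos: [0.6178, -0.1572, 0.1613]
ee_rot: [3.138, 0.003, 1.92]
contact_force: [-0.1, 0.3, -0.5]
finger_gap: 0.0296
```

```bash
python3 g.py .605 .1645 .16 110;python3 - <<'E'
from h import *
s=capture("scene")
crop(s,(280,130,350,235),7,"pics/s11.png")
E
```

```text
t 12.43 p [ 0.6178 -0.1572  0.1613] rpy [3.1382e+00 2.9000e-03 1.9195e+00] F [-0.1  0.3 -0.5] gap 0.0296
turn [ 0.0034  0.0029 -0.0003] shift [0.3067 0.0979 0.0007]
```

View pics/s11.png

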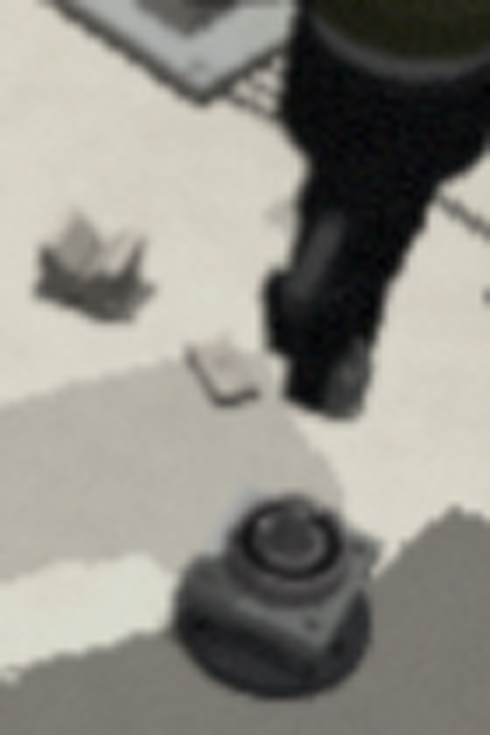

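The spacer is held and hangs level (crop (345,390)); the bearing stayed on the stand. Over to the plug.

Emit:
{"api": "apply_moves", "payload": {"steps": "0.003 0.003 0 0.012 0.004 0 220; 0.003 0.003 0 0.032 0.01 0 220; 0.003 0.003 0 0.06 0.019 0 220; 0.003 0.003 0 0.09 0.029 0 220; 0.003 0.003 0 0.12 0.038 0 220; 0.003 0.003 0 0.15 0.048 0 220; 0.003 0.003 0 0.18 0.057 0 220; 0.003 0.003 0 0.21 0.067 0 220; 0.003 0.003 0 0.24 0.077 0 220; 0.003 0.003 0 0.265 0.085 0 220; 0.003 0.003 0 0.285 0.091 0 220; 0.003 0.003 0 0.299 0.095 0 220; 0.003 0.003 0 0.307 0.098 0 220; 0.003 0.003 0 0.307 0.098 0 220; 0.003 0.003 0 0.307 0.098 0 220; 0.003 0.003 0 0.307 0.098 0 220"}}

```text
time: 13.82
eef_pos: [0.6042, 0.1641, 0.1594]
ee_rot: [-3.14, -0.001, 1.918]
contact_force: [1.4, -0.4, -1.3]
finger_gap: 0.03
```

```bash
python3 g.py .605 .1645 .07 110
```

```text
t 13.82 p [0.6042 0.1641 0.1594] rpy [-3.1395e+00 -1.4000e-03  1.9183e+00] F [ 1.4 -0.4 -1.3] gap 0.0300
turn [-0.002  -0.0014 -0.0015] shift [-0.      0.001   0.0894]
```

Emit:
{"api": "apply_moves", "payload": {"steps": "-0.002 -0.001 -0.001 0 0.001 0.012 220; -0.002 -0.001 -0.001 0 0.001 0.03 220; -0.002 -0.001 -0.001 0 0.001 0.05 220; -0.002 -0.001 -0.001 0 0.001 0.07 220; -0.002 -0.001 -0.001 0 0.001 0.082 220; -0.002 -0.001 -0.001 0 0.001 0.089 220; -0.002 -0.001 -0.001 0 0.001 0.092 220; -0.002 -0.001 -0.001 0 0.001 0.092 220; -0.002 -0.001 -0.001 0 0.001 0.092 220; -0.002 -0.001 -0.001 0 0.001 0.092 220"}}

```text
time: 14.65
eef_pos: [0.6059, 0.1644, 0.0686]
ee_rot: [3.14, 0.0, 1.919]
contact_force: [-0.3, 0.1, -0.1]
finger_gap: 0.03
```

```bash
python3 g.py .605 .1645 .035 110;python3 - <<'E'
from h import *
s=capture("scene");t=capture("top")
crop(s,(215,100,285,180),7,"pics/s12.png");crop(t,(160,90,230,170),7,"pics/t12.png")
E
```

```text
t 14.65 p [0.6059 0.1644 0.0686] rpy [3.1396e+00 1.0000e-04 1.9190e+00] F [-0.3  0.1 -0.1] gap 0.0300
turn [ 0.002   0.0001 -0.0009] shift [ 0.0004 -0.0009  0.0336]
```

View pics/s12.png

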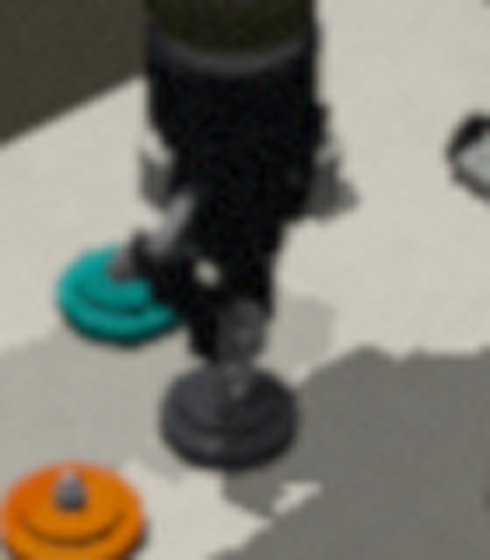

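View pics/t12.png

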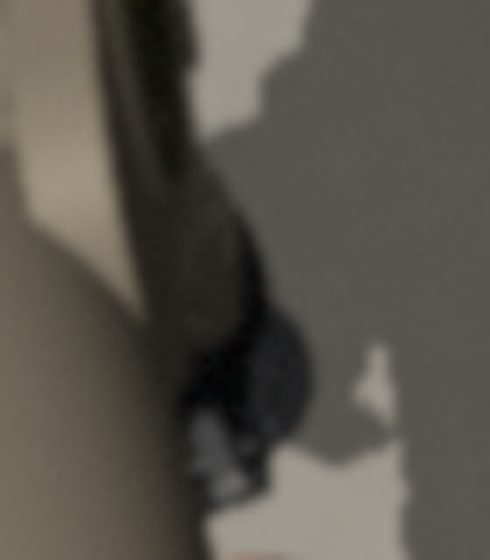

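```bash
python3 - <<'E'
from h import *
s=capture("scene")
f=lambda P:(proj(s,P)-[215,100]+.5)*7-.5
print(f([[.6059,.1644,.0536],[.6059,.1644,.0696],[.6059,.1644,.036],[.6059,.1644,.02]]))
E
```

```text
[[231.5728294  349.95924671]
 [231.64986627 324.20923756]
 [231.4904253  377.72451493]
 [231.41756035 402.47033016]]
```

In the crop, the spacer's right edge (265) gives its axis at about x=231, the plug's foot is centred at about 229, and my model projects to 231.5. So they are aligned to about 1 mm, and I'll lower it onto the plug.

Emit:
{"api": "apply_moves", "payload": {"steps": "0.002 0 -0.001 0 -0.001 0.006 220; 0.002 0 -0.001 0 -0.001 0.012 220; 0.002 0 -0.001 0 -0.001 0.018 220; 0.002 0 -0.001 0 -0.001 0.023 220; 0.002 0 -0.001 0 -0.001 0.027 220; 0.002 0 -0.001 0 -0.001 0.03 220; 0.002 0 -0.001 0 -0.001 0.031 220; 0.002 0 -0.001 0 -0.001 0.031 220"}}

```text
time: 15.47
eef_pos: [0.6044, 0.1643, 0.0368]
ee_rot: [-3.14, -0.0, 1.92]
contact_force: [0.2, -0.7, -0.7]
finger_gap: 0.0304
```

```bash
python3 g.py .605 .1645 .035 110
```

```text
t 15.47 p [0.6044 0.1643 0.0368] rpy [-3.1404e+00 -2.0000e-04  1.9204e+00] F [ 0.2 -0.7 -0.7] gap 0.0304
turn [-0.0012 -0.0002  0.0006] shift [0.     0.0006 0.0018]
```

Emit:
{"api": "apply_moves", "payload": {"steps": "0 0 0 0 0 0.001 220; 0 0 0 0 0 0.0017 220; 0 0 0 0 0 0.0024 220; 0 0 0 0 0 0.0024 220"}}

```text
time: 15.8
eef_pos: [0.6046, 0.1643, 0.0351]
ee_rot: [-3.141, 0.0, 1.92]
contact_force: [-2.1, -0.6, 3.0]
finger_gap: 0.0302
```

Seated: contact at TCP 0.0351, as predicted. Release and back off.

Emit:
{"api": "apply_moves", "payload": {"steps": "0 0 0 0 0 0 200; 0 0 0 0 0 0 180; 0 0 0 0 0 0 160; 0 0 0 0 0 0 140; 0 0 0 0 0 0 120; 0 0 0 0 0 0 120; 0 0 0 0 0 -0.006 120; 0 0 0 0 0 -0.02 120; 0 0 0 0 0 -0.04 120; 0 0 0 0 0 -0.065 120; 0 0 0 0 0 -0.09 120; 0 0 0 0 0 -0.115 120; 0 0 0 0 0 -0.115 120"}}

```text
time: 16.88
eef_pos: [0.6077, 0.1648, 0.1566]
ee_rot: [3.133, 0.002, 1.921]
contact_force: [0.9, 0.6, 0.5]
finger_gap: 0.0452
```

```bash
python3 g.py .617 -.157 .15 110;python3 - <<'E'
from h import *
s=capture("scene")
crop(s,(215,100,285,180),7,"pics/s13.png")
E
```

```text
t 16.88 p [0.6077 0.1648 0.1566] rpy [3.1330e+00 2.0000e-03 1.9205e+00] F [0.9 0.6 0.5] gap 0.0452
turn [0.0086 0.002  0.0007] shift [-0.3055 -0.1016  0.0063]
```

View pics/s13.png

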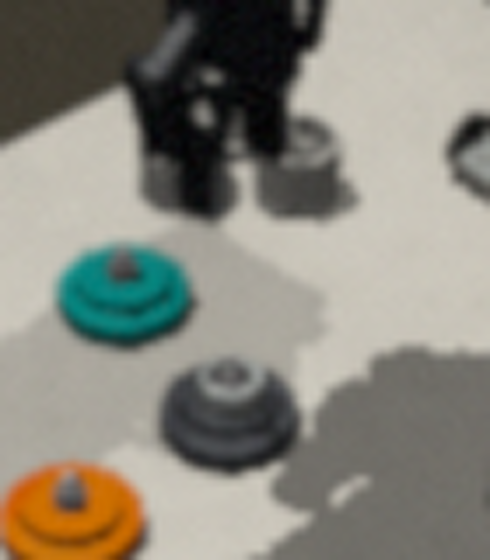

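The spacer sits flush on the dark plug's shoulder with the nose at its bore (crop (232,375)). Now the bearing, opening the jaws fully on the way back to the stand.

Emit:
{"api": "apply_moves", "payload": {"steps": "0.009 0.002 0 -0.012 -0.004 0 60; 0.009 0.002 0 -0.037 -0.012 0 0; 0.009 0.002 0 -0.067 -0.022 0 0; 0.009 0.002 0 -0.097 -0.032 0 0; 0.009 0.002 0 -0.127 -0.042 0 0; 0.009 0.002 0 -0.157 -0.052 0 0; 0.009 0.002 0 -0.187 -0.062 0 0; 0.009 0.002 0 -0.217 -0.072 0 0; 0.009 0.002 0 -0.247 -0.082 0 0; 0.009 0.002 0 -0.272 -0.09 0 0; 0.009 0.002 0 -0.292 -0.097 0.003 0; 0.009 0.002 0 -0.302 -0.1 0.005 0; 0.009 0.002 0 -0.3055 -0.1015 0.006 0; 0.009 0.002 0 -0.3055 -0.1015 0.006 0; 0.009 0.002 0 -0.3055 -0.1015 0.006 0; 0.009 0.002 0 -0.3055 -0.1015 0.006 0"}}

```text
time: 18.27
eef_pos: [0.6161, -0.1558, 0.1478]
ee_rot: [-3.138, -0.001, 1.922]
contact_force: [0.6, -0.2, 0.5]
finger_gap: 0.0854
```

```bash
python3 g.py .617 -.157 .051 110;python3 - <<'E'
from h import *
s=capture("scene")
crop(s,(280,130,350,235),7,"pics/s14.png")
E
```

```text
t 18.27 p [ 0.6161 -0.1558  0.1478] rpy [-3.1384e+00 -1.3000e-03  1.9220e+00] F [ 0.6 -0.2  0.5] gap 0.0854
turn [-0.0032 -0.0013  0.0022] shift [-0.0016  0.0008  0.0968]
```

View pics/s14.png

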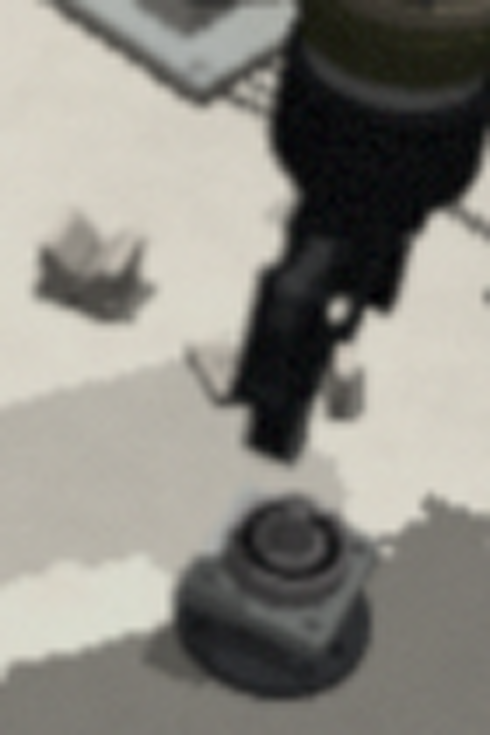

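Emit:
{"api": "apply_moves", "payload": {"steps": "-0.003 -0.001 0.002 -0.002 0.001 0.015 40; -0.003 -0.001 0.002 -0.002 0.001 0.035 40; -0.003 -0.001 0.002 -0.002 0.001 0.055 40; -0.003 -0.001 0.002 -0.002 0.001 0.07 40; -0.003 -0.001 0.002 -0.002 0.001 0.081 40; -0.003 -0.001 0.002 -0.002 0.001 0.088 40; -0.003 -0.001 0.002 -0.002 0.001 0.092 40; -0.003 -0.001 0.002 -0.002 0.001 0.092 40; -0.003 -0.001 0.002 -0.002 0.001 0.092 40; -0.003 -0.001 0.002 -0.002 0.001 0.092 40"}}

```text
time: 19.15
eef_pos: [0.6183, -0.1575, 0.0571]
ee_rot: [3.14, 0.001, 1.92]
contact_force: [-0.6, -0.8, 1.8]
finger_gap: 0.072
```

```bash
python3 g.py .617 -.157 .052 110;python3 - <<'E'
from h import *
s=capture("scene")
crop(s,(290,170,340,240),9,"pics/s15.png")
E
```

```text
t 19.15 p [ 0.6183 -0.1575  0.0571] rpy [3.1401e+00 1.3000e-03 1.9204e+00] F [-0.6 -0.8  1.8] gap 0.0720
turn [0.0015 0.0013 0.0005] shift [ 0.0009 -0.0011  0.0051]
```

View pics/s15.png

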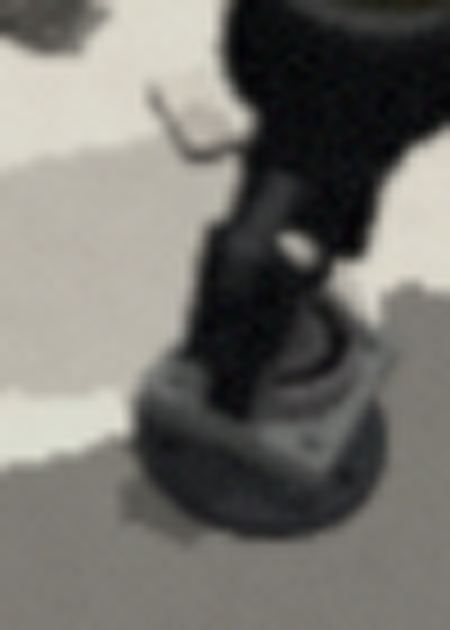

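Emit:
{"api": "apply_moves", "payload": {"steps": "0.001 0.001 0 0.001 -0.001 0.002 55; 0.001 0.001 0 0.001 -0.001 0.004 60; 0.001 0.001 0 0.001 -0.001 0.005 60; 0.001 0.001 0 0.001 -0.001 0.005 60; 0.001 0.001 0 0.001 -0.001 0.005 60"}}

```text
time: 19.62
eef_pos: [0.6169, -0.157, 0.0519]
ee_rot: [3.141, 0.0, 1.92]
contact_force: [0.2, 1.1, 0.5]
finger_gap: 0.0651
```

```bash
python3 g.py .617 -.157 .052 110
```

```text
t 19.62 p [ 0.6169 -0.157   0.0519] rpy [3.1413e+00 1.0000e-04 1.9202e+00] F [0.2 1.1 0.5] gap 0.0651
turn [0.0003 0.0001 0.0004] shift [-0.0001  0.     -0.0001]
```

Emit:
{"api": "apply_moves", "payload": {"steps": "0 0 0 0 0 0 75; 0 0 0 0 0 0 90; 0 0 0 0 0 0 105; 0 0 0 0 0 0 120; 0 0 0 0 0 0 135; 0 0 0 0 0 0 150; 0 0 0 0 0 0 150; 0 0 0 0 0 0 150", "grip_force": 35}}

```text
time: 20.28
eef_pos: [0.6171, -0.157, 0.0523]
ee_rot: [3.141, 0.001, 1.92]
contact_force: [-1.4, 0.7, 4.5]
finger_gap: 0.0497
```

```bash
python3 g.py .617 -.157 .052 110
```

```text
t 20.28 p [ 0.6171 -0.157   0.0523] rpy [3.1409e+00 5.0000e-04 1.9202e+00] F [-1.4  0.7  4.5] gap 0.0497
turn [0.0007 0.0005 0.0003] shift [ 0.0001 -0.0001  0.0003]
```

Bearing gripped at a gap of 50 mm. Lifting it off the spindle.

Emit:
{"api": "apply_moves", "payload": {"steps": "0 0 0 0 0 -0.003 150; 0 0 0 0 0 -0.008 150; 0 0 0 0 0 -0.015 150; 0 0 0 0 0 -0.025 150; 0 0 0 0 0 -0.037 150; 0 0 0 0 0 -0.052 150; 0 0 0 0 0 -0.07 150; 0 0 0 0 0 -0.09 150; 0 0 0 0 0 -0.105 150; 0 0 0 0 0 -0.105 150; 0 0 0 0 0 -0.105 150; 0 0 0 0 0 -0.105 150"}}

```text
time: 21.28
eef_pos: [0.6166, -0.1568, 0.1567]
ee_rot: [3.142, -0.0, 1.92]
contact_force: [0.4, -0.0, -1.4]
finger_gap: 0.0496
```

```bash
python3 g.py .433 .280 .155 110;python3 - <<'E'
from h import *
s=capture("scene")
crop(s,(280,130,350,235),7,"pics/s16.png")
print(state()["joint_positions"])
E
```

```text
t 21.28 p [ 0.6166 -0.1568  0.1567] rpy [ 3.1415 -0.      1.9202] F [ 0.4 -0.  -1.4] gap 0.0496
turn [ 0.0001 -0.      0.0004] shift [ 0.4733 -0.023   0.0017]
[-3.75190901e-01  4.66328879e-01  6.07142921e-02  1.16626703e+00
  6.01903892e-05  8.46238674e-01]
```

View pics/s16.png

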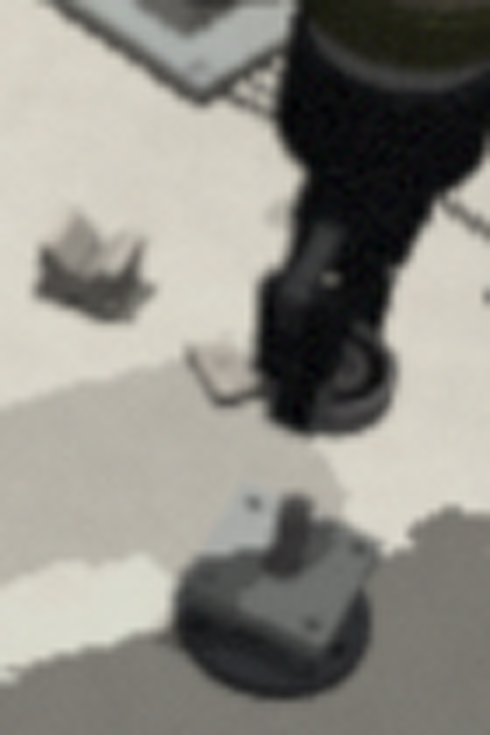

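```bash
python3 - <<'E'
from h import *
s=capture("scene")
crop(s,(310,165,345,200),16,"pics/s17.png")
f=lambda P:(proj(s,P)-[310,165]+.5)*16-.5
c=np.array([.6167,-.1568])
for z in (.1444,.1594):
  P=[[c[0]+.026*np.cos(a),c[1]+.026*np.sin(a),z] for a in np.arange(0,6.28,np.pi/4)]
  print(f(P).round())
E
```

```text
[[361. 270.]
 [251. 228.]
 [143. 251.]
 [ 99. 326.]
 [146. 411.]
 [259. 455.]
 [369. 431.]
 [410. 353.]]
[[376. 208.]
 [265. 167.]
 [156. 189.]
 [112. 265.]
 [159. 350.]
 [273. 394.]
 [385. 370.]
 [426. 292.]]
```

View pics/s17.png

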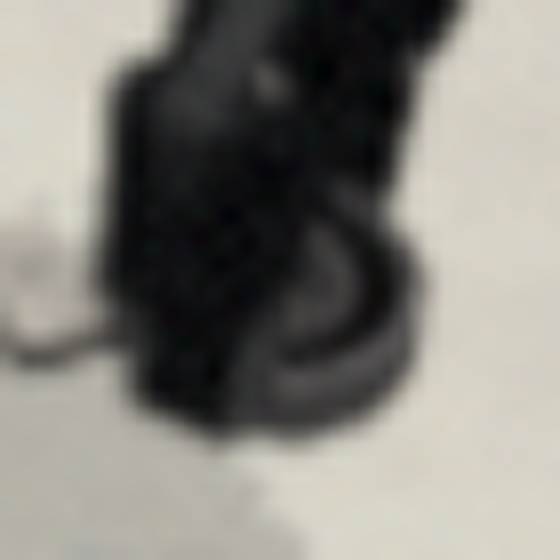

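The bearing hangs nearly level in the jaws (its right edge is where it should be, its lower edge within about 2–3 mm), and only the flange is left on the stand. Moving to the rest.

Emit:
{"api": "apply_moves", "payload": {"steps": "0 0 0 0.01 0 0 150; 0 0 0 0.03 -0.001 0 150; 0 0 0 0.055 -0.003 0 150; 0 0 0 0.085 -0.004 0 150; 0 0 0 0.115 -0.006 0 150; 0 0 0 0.145 -0.007 0 150; 0 0 0 0.175 -0.009 0 150; 0 0 0 0.205 -0.01 0 150; 0 0 0 0.235 -0.012 0 150; 0 0 0 0.265 -0.013 0 150; 0 0 0 0.295 -0.014 0 150; 0 0 0 0.325 -0.016 0 150; 0 0 0 0.355 -0.017 0 150; 0 0 0 0.385 -0.019 0 150; 0 0 0 0.415 -0.02 0 150; 0 0 0 0.44 -0.021 0.001 150; 0 0 0 0.46 -0.022 0.002 150; 0 0 0 0.47 -0.023 0.002 150; 0 0 0 0.473 -0.023 0.002 150; 0 0 0 0.473 -0.023 0.002 150"}}

```text
time: 23.05
eef_pos: [0.4319, 0.2801, 0.154]
ee_rot: [-3.14, -0.001, 1.922]
contact_force: [0.1, -0.1, -0.7]
finger_gap: 0.0493
```

```bash
python3 g.py .433 .280 .062 110;python3 - <<'E'
from h import *
s=capture("scene")
crop(s,(150,90,220,190),7,"pics/s18.png")
E
```

```text
t 23.05 p [0.4319 0.2801 0.154 ] rpy [-3.1396e+00 -8.0000e-04  1.9216e+00] F [ 0.1 -0.1 -0.7] gap 0.0493
turn [-0.002  -0.0008  0.0018] shift [-0.0005  0.0011  0.092 ]
```

View pics/s18.png

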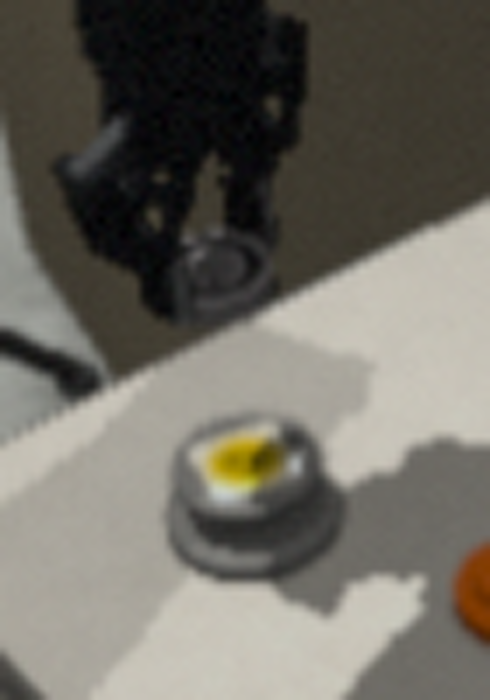

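Emit:
{"api": "apply_moves", "payload": {"steps": "-0.002 -0.001 0.002 0 0.001 0.01 150; -0.002 -0.001 0.002 0 0.001 0.027 150; -0.002 -0.001 0.002 0 0.001 0.047 150; -0.002 -0.001 0.002 0 0.001 0.065 150; -0.002 -0.001 0.002 0 0.001 0.08 150; -0.002 -0.001 0.002 0 0.001 0.088 150; -0.002 -0.001 0.002 0 0.001 0.092 150; -0.002 -0.001 0.002 0 0.001 0.092 150; -0.002 -0.001 0.002 0 0.001 0.092 150; -0.002 -0.001 0.002 0 0.001 0.092 150"}}

```text
time: 23.93
eef_pos: [0.4341, 0.28, 0.0631]
ee_rot: [3.14, 0.0, 1.918]
contact_force: [-0.6, 0.5, -0.6]
finger_gap: 0.0499
```

```bash
python3 g.py .433 .280 .0523 110;python3 - <<'E'
from h import *
s=capture("scene")
crop(s,(160,110,210,180),9,"pics/s19.png")
f=lambda P:(proj(s,P)-[160,110]+.5)*9-.5
print(f([[.4335,.28,.04],[.4335,.28,.05],[.4335,.28,.065]]))
E
```

```text
t 23.93 p [0.4341 0.28   0.0631] rpy [3.1396e+00 3.0000e-04 1.9182e+00] F [-0.6  0.5 -0.6] gap 0.0499
turn [ 0.002   0.0003 -0.0017] shift [ 0.0004 -0.0011  0.0108]
[[225.95200775 417.12963659]
 [222.59245294 396.83144335]
 [217.48360671 365.92453813]]
```

View pics/s19.png

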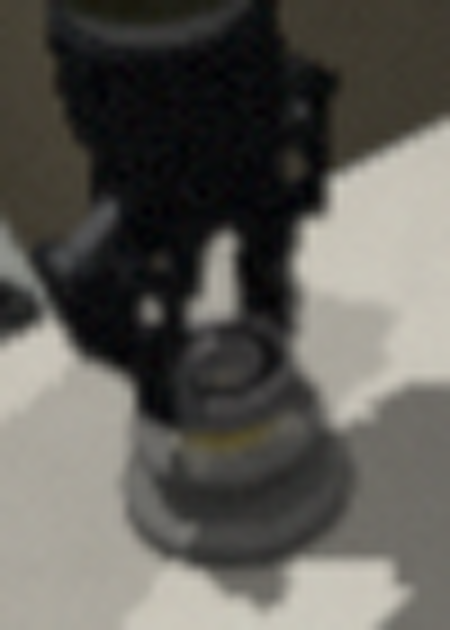

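Emit:
{"api": "apply_moves", "payload": {"steps": "0.002 0 -0.002 0 -0.001 0.003 150; 0.002 0 -0.002 0 -0.001 0.006 150; 0.002 0 -0.002 0 -0.001 0.008 150; 0.002 0 -0.002 0 -0.001 0.009 150; 0.002 0 -0.002 0 -0.001 0.0095 150; 0.002 0 -0.002 0 -0.001 0.0095 150"}}

```text
time: 24.48
eef_pos: [0.433, 0.2797, 0.0534]
ee_rot: [-3.141, 0.0, 1.92]
contact_force: [-0.4, 0.0, -1.5]
finger_gap: 0.0493
```

```bash
python3 g.py .433 .280 .0523 110
```

```text
t 24.48 p [0.433  0.2797 0.0534] rpy [-3.1413e+00  3.0000e-04  1.9205e+00] F [-0.4  0.  -1.5] gap 0.0493
turn [-0.0003  0.0003  0.0006] shift [0.0002 0.0001 0.0011]
```

Emit:
{"api": "apply_moves", "payload": {"steps": "0 0 0 0 0 0.0007 150; 0 0 0 0 0 0.0014 150; 0 0 0 0 0 0.0018 150; 0 0 0 0 0 0.0018 150"}}

```text
time: 24.82
eef_pos: [0.433, 0.2798, 0.0518]
ee_rot: [-3.141, 0.0, 1.92]
contact_force: [0.1, -0.0, 0.7]
finger_gap: 0.0492
```

Emit:
{"api": "apply_moves", "payload": {"steps": "0 0 0 0 0 0.0005 150; 0 0 0 0 0 0.001 150; 0 0 0 0 0 0.001 150"}}

```text
time: 25.07
eef_pos: [0.433, 0.2798, 0.0517]
ee_rot: [3.141, 0.0, 1.92]
contact_force: [-2.5, -1.3, 7.8]
finger_gap: 0.0496
```

Touchdown at 7.8 N, TCP 0.0517. Release.

Emit:
{"api": "apply_moves", "payload": {"steps": "0 0 0 0 0 0 120; 0 0 0 0 0 0 100; 0 0 0 0 0 0 80; 0 0 0 0 0 0 60; 0 0 0 0 0 0 30; 0 0 0 0 0 0 30; 0 0 0 0 0 -0.006 30; 0 0 0 0 0 -0.02 30; 0 0 0 0 0 -0.04 30; 0 0 0 0 0 -0.065 30; 0 0 0 0 0 -0.09 30; 0 0 0 0 0 -0.11 30; 0 0 0 0 0 -0.11 30; 0 0 0 0 0 -0.11 30"}}

```text
time: 26.23
eef_pos: [0.434, 0.2802, 0.1634]
ee_rot: [3.138, 0.0, 1.92]
contact_force: [-0.0, -0.5, -1.2]
finger_gap: 0.0759
```

```bash
python3 g.py .617 -.157 .155 110;python3 - <<'E'
from h import *
s=capture("scene");t=capture("top")
crop(s,(160,130,210,180),10,"pics/s20.png");crop(t,(110,170,190,240),8,"pics/t20.png")
E
```

```text
t 26.23 p [0.434  0.2802 0.1634] rpy [3.1378e+00 1.0000e-04 1.9205e+00] F [-0.  -0.5 -1.2] gap 0.0759
turn [0.0037 0.0001 0.0006] shift [-0.4735  0.0221  0.0085]
```

View pics/s20.png

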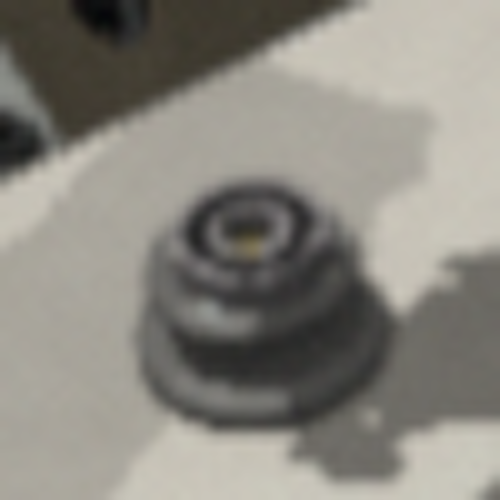

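View pics/t20.png

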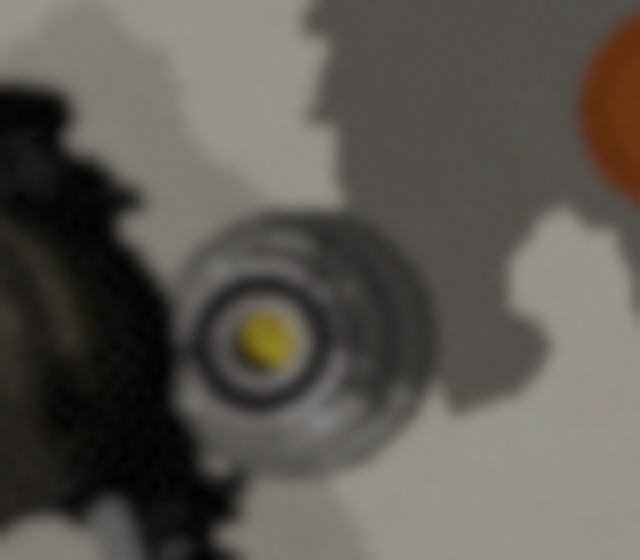

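```bash
python3 - <<'E'
from h import *
s=capture("scene");t=capture("top")
print(plane(t,cp((110,170),8,[(262,342)]),.055),plane(s,cp((160,130),10,[(246,225)]),.055))
crop(s,(295,185,345,235),12,"pics/ss2.png");crop(t,(298,115,342,159),14,"pics/ts2.png")
E
```

```text
[[0.43341442 0.27780428 0.055     ]] [[0.43480402 0.2818062  0.055     ]]
```

View pics/ts2.png

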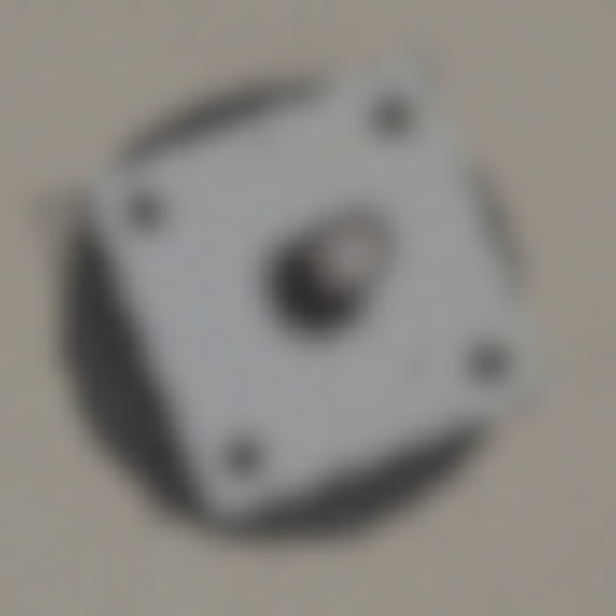

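View pics/ss2.png

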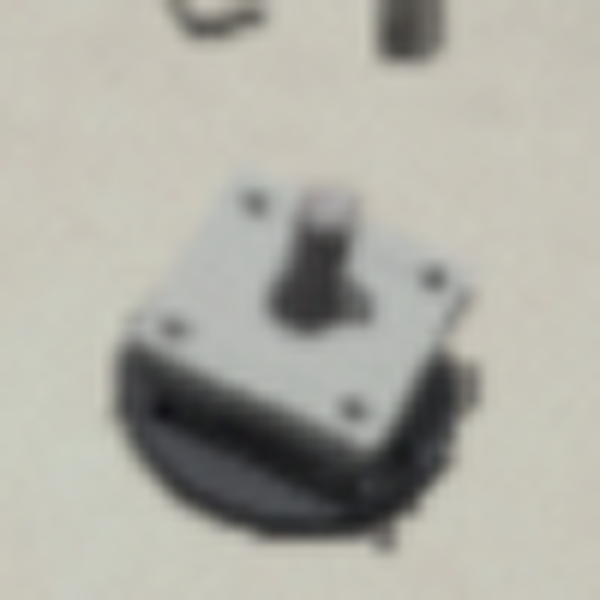

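The bearing is centred: the two views average (0.4341,0.2798) against the rest at (0.433,0.280). The flange hasn't moved, and its four bolt holes are in the same places. Next I'll measure the nest more closely, from its pins.

```bash
python3 - <<'E'
from h import *
s=capture("scene");t=capture("top")
for c,b,k,n in ((t,(220,165,284,229),12,"pics/tn.png"),(s,(212,184,272,228),13,"pics/sn.png")):
    x0,y0,x1,y1=b
    im=cv2.resize(c["image"][y0:y1,x0:x1],None,fx=k,fy=k,interpolation=cv2.INTER_CUBIC)
    im=np.clip(im.astype(float)*1.8-20,0,255).astype(np.uint8)
    cv2.imwrite(n,im)
E
```

```text
(no output)
```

View pics/tn.png

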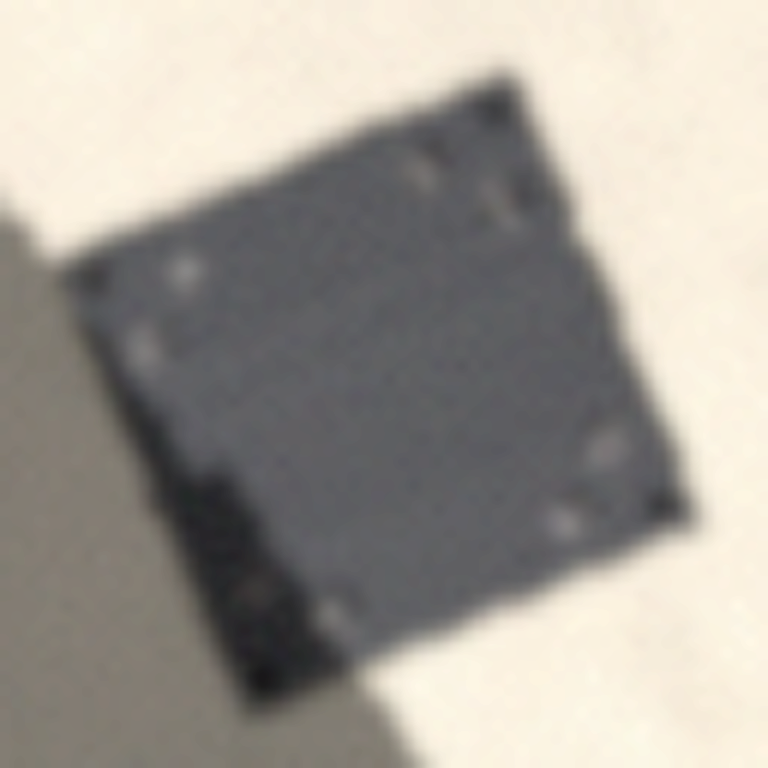

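View pics/sn.png

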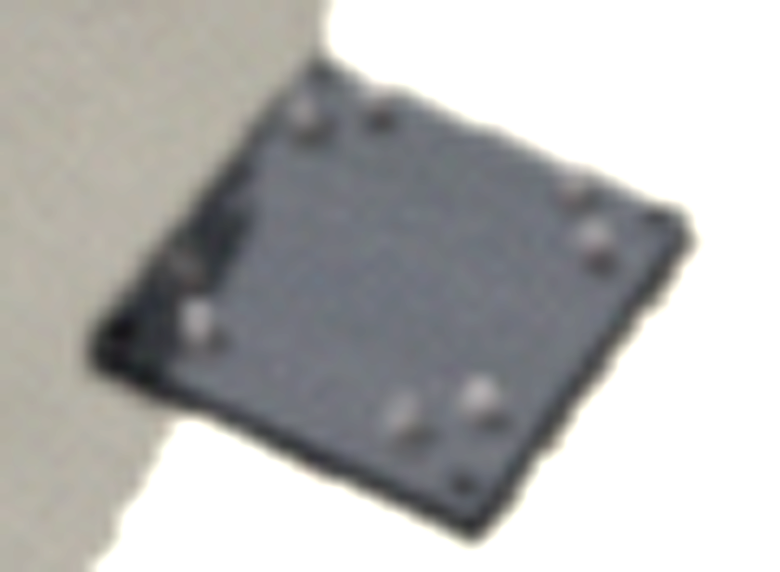

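```bash
python3 - <<'E'
from h import *
s=capture("scene");t=capture("top")
T=plane(t,cp((220,165),12,[(185,272),(145,348),(425,165),(500,200),(608,440),(565,522),(335,612),(258,590)]),.023)
S=plane(s,cp((212,184),13,[(305,112),(380,110),(577,187),(597,240),(482,397),(403,415),(200,318),(185,260)]),.023)
for P in(T,S):
    c=P.mean(0); print(c.round(4), np.linalg.norm(P-c,axis=1).round(4))
    # yaw via model: pins at (±39.5,±27),(±27,±39.5) sorted by angle
    a=np.degrees(np.arctan2(*(P-c)[:,1::-1].T)); m=np.degrees(np.arctan2(27,39.5)); ref=np.sort(np.array([x+k for k in range(0,360,90) for x in (m,-m)])%360)
    d=[min(((x-r+180)%360-180 for r in ref+21),key=abs)+21 for x in a%360]; print(np.round(d,1),np.mean(d))
# plate corners
print(plane(t,cp((220,165),12,[(62,265),(512,68),(698,522),(250,715)]),.012).mean(0))
print(plane(s,cp((212,184),13,[(95,345),(318,60),(690,225),(475,520)]),.012).mean(0))
# screws at flange top for flange yaw + centre
S=plane(s,cp((295,185),12,[(255,203),(433,278),(352,408),(172,328)]),.04);print(S.mean(0))
E
python3 g.py .617 -.157 .155 110
```

```text
[0.4649 0.0159 0.023 ] [0.0474 0.0493 0.0486 0.0477 0.0489 0.0472 0.0462 0.0478]
[22.4 22.2 21.6 22.3 21.8 20.1 22.2 23.2] 21.98364188820704
[0.4657 0.016  0.023 ] [0.0478 0.0439 0.0473 0.0474 0.0468 0.0472 0.0472 0.0471]
[21.7 21.3 20.9 22.  22.3 21.1 20.2 20. ] 21.174959289080622
[0.46541538 0.01528895 0.012     ]
[0.46635769 0.015799   0.012     ]
[ 0.61815398 -0.15559864  0.04      ]
t 26.63 p [0.4325 0.2796 0.161 ] rpy [-3.1404e+00  5.0000e-04  1.9205e+00] F [ 0.4 -0.3 -0. ] gap 0.0753
turn [-0.0012  0.0005  0.0006] shift [-0.4734  0.0237  0.0062]
```

Nest centre from the pins is (0.4656,0.0158), yaw about 21.8°. Going back for the flange, which sits at 20°.

Emit:
{"api": "apply_moves", "payload": {"steps": "0 0 0 -0.012 0.001 0 0; 0 0 0 -0.037 0.002 0 0; 0 0 0 -0.067 0.003 0 0; 0 0 0 -0.097 0.005 0 0; 0 0 0 -0.127 0.006 0 0; 0 0 0 -0.157 0.008 0 0; 0 0 0 -0.187 0.009 0 0; 0 0 0 -0.217 0.011 0 0; 0 0 0 -0.247 0.012 0 0; 0 0 0 -0.277 0.014 0 0; 0 0 0 -0.307 0.015 0 0; 0 0 0 -0.337 0.017 0 0; 0 0 0 -0.367 0.018 0 0; 0 0 0 -0.397 0.02 0 0; 0 0 0 -0.427 0.021 0.002 0; 0 0 0 -0.452 0.023 0.004 0; 0 0 0 -0.468 0.0235 0.006 0; 0 0 0 -0.4735 0.0235 0.006 0; 0 0 0 -0.4735 0.0235 0.006 0; 0 0 0 -0.4735 0.0235 0.006 0"}}

```text
time: 28.3
eef_pos: [0.6162, -0.1566, 0.1549]
ee_rot: [-3.14, -0.001, 1.921]
contact_force: [-1.3, 0.6, -0.3]
finger_gap: 0.0855
```

```bash
python3 g.py .617 -.157 .06 110
```

```text
t 28.30 p [ 0.6162 -0.1566  0.1549] rpy [-3.1396e+00 -7.0000e-04  1.9205e+00] F [-1.3  0.6 -0.3] gap 0.0855
turn [-0.002  -0.0007  0.0007] shift [-0.0007  0.0008  0.0949]
```

Emit:
{"api": "apply_moves", "payload": {"steps": "-0.002 -0.001 0 -0.001 0.001 0.012 0; -0.002 -0.001 0 -0.001 0.001 0.032 0; -0.002 -0.001 0 -0.001 0.001 0.055 0; -0.002 -0.001 0 -0.001 0.001 0.075 0; -0.002 -0.001 0 -0.001 0.001 0.088 0; -0.002 -0.001 0 -0.001 0.001 0.095 0; -0.002 -0.001 0 -0.001 0.001 0.095 0; -0.002 -0.001 0 -0.001 0.001 0.095 0; -0.002 -0.001 0 -0.001 0.001 0.095 0"}}

```text
time: 29.05
eef_pos: [0.618, -0.1569, 0.0613]
ee_rot: [3.14, 0.002, 1.921]
contact_force: [1.1, -0.6, 0.7]
finger_gap: 0.0858
```

```bash
python3 g.py .617 -.157 .039 110
```

```text
t 29.05 p [ 0.618  -0.1569  0.0613] rpy [3.1401e+00 1.5000e-03 1.9213e+00] F [ 1.1 -0.6  0.7] gap 0.0858
turn [0.0015 0.0015 0.0015] shift [ 0.0003 -0.001   0.0223]
```

Emit:
{"api": "apply_moves", "payload": {"steps": "0.0015 0.0015 0.0015 0 -0.001 0.007 0; 0.0015 0.0015 0.0015 0 -0.001 0.014 0; 0.0015 0.0015 0.0015 0 -0.001 0.019 0; 0.0015 0.0015 0.0015 0 -0.001 0.022 0; 0.0015 0.0015 0.0015 0 -0.001 0.0225 0; 0.0015 0.0015 0.0015 0 -0.001 0.0225 0; 0.0015 0.0015 0.0015 0 -0.001 0.0225 0"}}

```text
time: 29.63
eef_pos: [0.6171, -0.1573, 0.0387]
ee_rot: [-3.142, -0.0, 1.92]
contact_force: [0.3, -0.1, 0.9]
finger_gap: 0.0852
```

```bash
python3 g.py .617 -.157 .039 110;python3 - <<'E'
from h import *
s=capture("scene")
crop(s,(290,170,340,240),9,"pics/s21.png")
E
```

```text
t 29.63 p [ 0.6171 -0.1573  0.0387] rpy [-3.1415e+00 -1.0000e-04  1.9198e+00] F [ 0.3 -0.1  0.9] gap 0.0852
turn [-0.0001 -0.0001 -0.0001] shift [ 0.0004  0.     -0.0003]
```

View pics/s21.png

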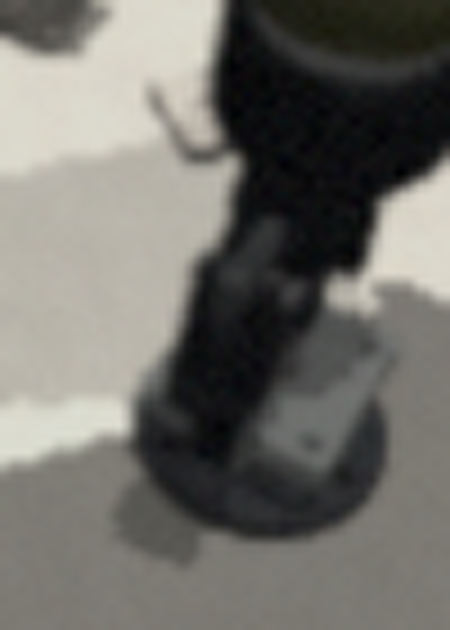

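The near finger is outside the flange edge with no contact. Closing.

Emit:
{"api": "apply_moves", "payload": {"steps": "0 0 0 0 0 0 20; 0 0 0 0 0 0 35; 0 0 0 0 0 0 50; 0 0 0 0 0 0 65; 0 0 0 0 0 0 80; 0 0 0 0 0 0 100; 0 0 0 0 0 0 110; 0 0 0 0 0 0 110", "grip_force": 40}}

```text
time: 30.35
eef_pos: [0.6176, -0.1575, 0.0396]
ee_rot: [3.141, 0.001, 1.92]
contact_force: [-1.7, -0.1, 5.6]
finger_gap: 0.0623
```

```bash
python3 g.py .617 -.157 .039 110
```

```text
t 30.35 p [ 0.6176 -0.1575  0.0396] rpy [3.1407e+00 8.0000e-04 1.9198e+00] F [-1.7 -0.1  5.6] gap 0.0623
turn [ 0.0009  0.0008 -0.    ] shift [ 0.0007 -0.0004  0.0006]
```

Emit:
{"api": "apply_moves", "payload": {"steps": "0 0 0 0 0 -0.003 115; 0 0 0 0 0 -0.008 115; 0 0 0 0 0 -0.015 115; 0 0 0 0 0 -0.023 115; 0 0 0 0 0 -0.033 115; 0 0 0 0 0 -0.045 115; 0 0 0 0 0 -0.06 115; 0 0 0 0 0 -0.08 115; 0 0 0 0 0 -0.095 115; 0 0 0 0 0 -0.1 115; 0 0 0 0 0 -0.1 115; 0 0 0 0 0 -0.1 115"}}

```text
time: 31.35
eef_pos: [0.6175, -0.1575, 0.1397]
ee_rot: [3.14, 0.001, 1.92]
contact_force: [-0.3, 0.6, -1.2]
finger_gap: 0.0627
```

```bash
python3 g.py .4656 .0158 .14 111.8;python3 - <<'E'
from h import *
s=capture("scene")
crop(s,(280,130,350,235),7,"pics/s22.png")
E
```

```text
t 31.35 p [ 0.6175 -0.1575  0.1397] rpy [3.1403e+00 1.1000e-03 1.9198e+00] F [-0.3  0.6 -1.2] gap 0.0627
turn [ 0.0012  0.0012 -0.0315] shift [ 0.2148 -0.0835 -0.0007]
```

View pics/s22.png

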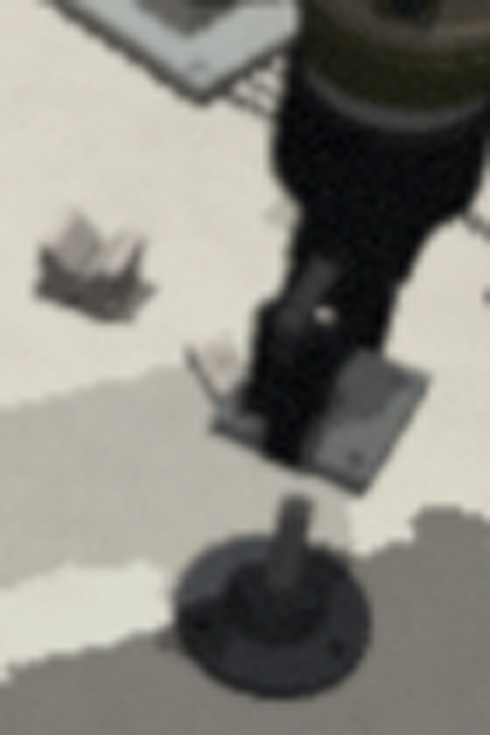

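The flange is lifted level and squarely held. Over to the nest, turning by the 1.8° difference.

Emit:
{"api": "apply_moves", "payload": {"steps": "0.001 0.001 -0.031 0.008 -0.003 0 115; 0.001 0.001 -0.031 0.023 -0.009 0 115; 0.001 0.001 -0.031 0.045 -0.017 0 115; 0.001 0.001 -0.031 0.07 -0.027 0 115; 0.001 0.001 -0.031 0.095 -0.037 0 115; 0.001 0.001 -0.031 0.12 -0.047 0 115; 0.001 0.001 -0.031 0.145 -0.056 0 115; 0.001 0.001 -0.031 0.17 -0.066 0 115; 0.001 0.001 -0.031 0.19 -0.074 0 115; 0.001 0.001 -0.031 0.205 -0.08 0 115; 0.001 0.001 -0.031 0.213 -0.083 0 115; 0.001 0.001 -0.031 0.215 -0.0835 0 115; 0.001 0.001 -0.031 0.215 -0.0835 0 115; 0.001 0.001 -0.031 0.215 -0.0835 0 115; 0.001 0.001 -0.031 0.215 -0.0835 0 115"}}

```text
time: 32.65
eef_pos: [0.466, 0.0155, 0.1389]
ee_rot: [-3.141, -0.0, 1.95]
contact_force: [0.2, 0.8, -1.4]
finger_gap: 0.0626
```

```bash
python3 g.py .4656 .0158 .045 111.8
```

```text
t 32.65 p [0.466  0.0155 0.1389] rpy [-3.1412e+00 -3.0000e-04  1.9501e+00] F [ 0.2  0.8 -1.4] gap 0.0626
turn [-0.0004 -0.0003 -0.0012] shift [ 0.0004 -0.0002  0.0939]
```

Emit:
{"api": "apply_moves", "payload": {"steps": "0 0 -0.001 0 0 0.01 115; 0 0 -0.001 0 0 0.027 115; 0 0 -0.001 0 0 0.045 115; 0 0 -0.001 0 0 0.062 115; 0 0 -0.001 0 0 0.075 115; 0 0 -0.001 0 0 0.084 115; 0 0 -0.001 0 0 0.089 115; 0 0 -0.001 0 0 0.089 115; 0 0 -0.001 0 0 0.089 115; 0 0 -0.001 0 0 0.089 115"}}

```text
time: 33.48
eef_pos: [0.4668, 0.0153, 0.0505]
ee_rot: [3.141, 0.0, 1.951]
contact_force: [0.1, 0.6, -0.7]
finger_gap: 0.0626
```

```bash
python3 g.py .4656 .0158 .03 111.8;python3 - <<'E'
from h import *
s=capture("scene")
x0,y0,k=205,165,9
im=cv2.resize(s["image"][165:230,205:275],None,fx=k,fy=k,interpolation=cv2.INTER_CUBIC)
im=np.clip(im.astype(float)*1.8-10,0,255).astype(np.uint8)
cv2.imwrite("pics/s23.png",im)
E
```

```text
t 33.48 p [0.4668 0.0153 0.0505] rpy [3.1408e+00 3.0000e-04 1.9509e+00] F [ 0.1  0.6 -0.7] gap 0.0626
turn [ 0.0008  0.0003 -0.0004] shift [ 0.0009 -0.0009  0.0205]
```

View pics/s23.png

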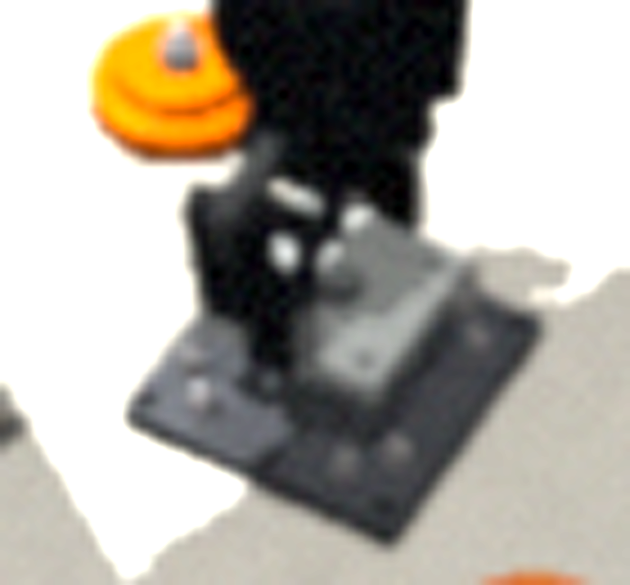

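```bash
python3 - <<'E'
from h import *
s=capture("scene")
f=lambda P:(proj(s,P)-[205,165]+.5)*9-.5
a=np.radians(21.8);R=np.array([[np.cos(a),-np.sin(a)],[np.sin(a),np.cos(a)]])
q=np.array([[-1,-1],[1,-1],[1,1],[-1,1]])
def pr(c,h,z): print(f(np.c_[(q*h)@R.T+c,np.full(4,z)]).round())
pr([.4664,.0153],.032,.051)   # flange top corners
pr([.4664,.0153],.032,.041)   
pr([.4656,.0158],.052,.012)  # nest plate corners
E
python3 g.py .4656 .0158 .03 111.8
```

```text
[[372. 395.]
 [470. 263.]
 [302. 191.]
 [200. 318.]]
[[372. 415.]
 [469. 283.]
 [302. 212.]
 [201. 338.]]
[[392. 539.]
 [545. 324.]
 [281. 210.]
 [118. 412.]]
t 33.58 p [0.4667 0.0154 0.0506] rpy [3.1405e+00 5.0000e-04 1.9510e+00] F [-0.3  0.1  0.1] gap 0.0624
turn [ 0.001   0.0005 -0.0003] shift [ 0.0008 -0.0009  0.0206]
```

Both the flange corners, seen at (375,413) and (472,265), and the nest corners, (390,545) and (545,325), match my projected positions within a pixel or so. Lowering.

Emit:
{"api": "apply_moves", "payload": {"steps": "0.001 0 0 0.001 -0.001 0.004 115; 0.001 0 0 0.001 -0.001 0.008 115; 0.001 0 0 0.001 -0.001 0.012 115; 0.001 0 0 0.001 -0.001 0.015 115; 0.001 0 0 0.001 -0.001 0.0175 115; 0.001 0 0 0.001 -0.001 0.02 115; 0.001 0 0 0.001 -0.001 0.022 115; 0.001 0 0 0.001 -0.001 0.022 115; 0.001 0 0 0.001 -0.001 0.022 115"}}

```text
time: 34.33
eef_pos: [0.4653, 0.016, 0.0285]
ee_rot: [-3.141, 0.0, 1.951]
contact_force: [0.1, 0.5, -0.7]
finger_gap: 0.0624
```

```bash
python3 g.py .4656 .0158 .0216 111.8
```

```text
t 34.33 p [0.4653 0.016  0.0285] rpy [-3.1414e+00  3.0000e-04  1.9510e+00] F [ 0.1  0.5 -0.7] gap 0.0624
turn [-0.0002  0.0003 -0.0002] shift [-0.0003  0.0002  0.0069]
```

Emit:
{"api": "apply_moves", "payload": {"steps": "0 0 0 0 0 0.002 115; 0 0 0 0 0 0.004 115; 0 0 0 0 0 0.0055 115; 0 0 0 0 0 0.0065 115; 0 0 0 0 0 0.0065 115"}}

```text
time: 34.75
eef_pos: [0.4652, 0.016, 0.0218]
ee_rot: [-3.141, 0.0, 1.951]
contact_force: [0.9, -0.3, -0.9]
finger_gap: 0.0625
```

```bash
python3 g.py .4656 .0158 .0216 111.8
```

```text
t 34.75 p [0.4652 0.016  0.0218] rpy [-3.141e+00  1.000e-04  1.951e+00] F [ 0.9 -0.3 -0.9] gap 0.0625
turn [-0.0006  0.0001 -0.0002] shift [-0.0003  0.0003  0.0002]
```

Emit:
{"api": "apply_moves", "payload": {"steps": "0 0 0 0 0 0.0005 115; 0 0 0 0 0 0.001 115; 0 0 0 0 0 0.001 115"}}

```text
time: 35.0
eef_pos: [0.4652, 0.016, 0.0215]
ee_rot: [-3.141, 0.0, 1.951]
contact_force: [-2.7, 1.2, 7.4]
finger_gap: 0.0624
```

Seated at 0.0215 (0.0216 predicted), 7 N. Release and rise.

Emit:
{"api": "apply_moves", "payload": {"steps": "0 0 0 0 0 0 60; 0 0 0 0 0 0 45; 0 0 0 0 0 0 30; 0 0 0 0 0 0 15; 0 0 0 0 0 0 0; 0 0 0 0 0 0 0; 0 0 0 0 0 -0.006 0; 0 0 0 0 0 -0.018 0; 0 0 0 0 0 -0.035 0; 0 0 0 0 0 -0.06 0; 0 0 0 0 0 -0.09 0; 0 0 0 0 0 -0.12 0; 0 0 0 0 0 -0.15 0; 0 0 0 0 0 -0.18 0; 0 0 0 0 0 -0.2 0; 0 0 0 0 0 -0.2 0; 0 0 0 0 0 -0.2 0"}}

```text
time: 36.42
eef_pos: [0.4661, 0.016, 0.2231]
ee_rot: [3.139, 0.002, 1.951]
contact_force: [0.5, 0.6, -1.2]
finger_gap: 0.0852
```

```bash
python3 g.py .4656 .0158 .0216 111.8;python3 - <<'E'
from h import *
s=capture("scene");t=capture("top")
crop(s,(160,130,340,310),4,"pics/s24.png");crop(s,(205,165,275,230),9,"pics/s25.png")
cv2.imwrite("pics/t25.png",t["image"])
E
```

```text
t 36.42 p [0.4661 0.016  0.2231] rpy [3.1390e+00 2.0000e-03 1.9511e+00] F [ 0.5  0.6 -1.2] gap 0.0852
turn [ 0.0026  0.002  -0.0001] shift [ 0.0005 -0.0011  0.2015]
```

View pics/s24.png

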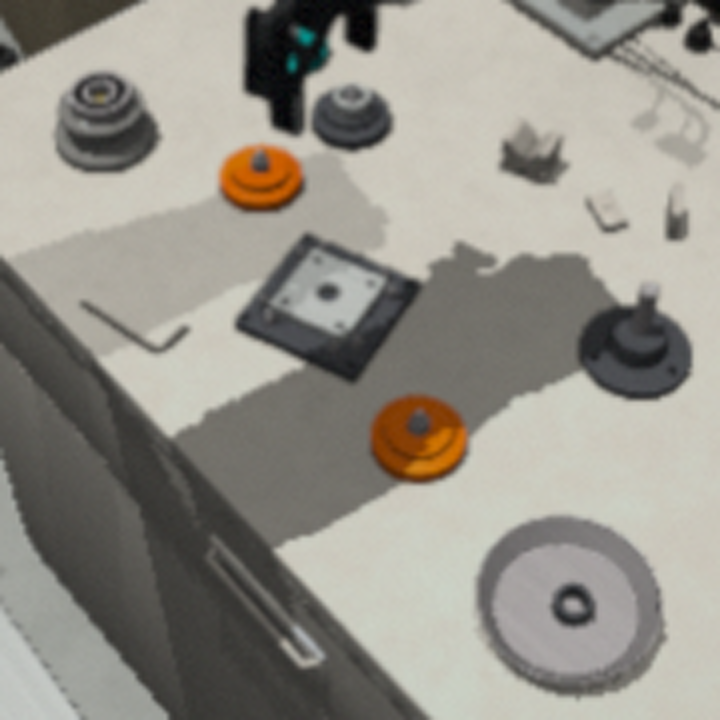

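View pics/s25.png

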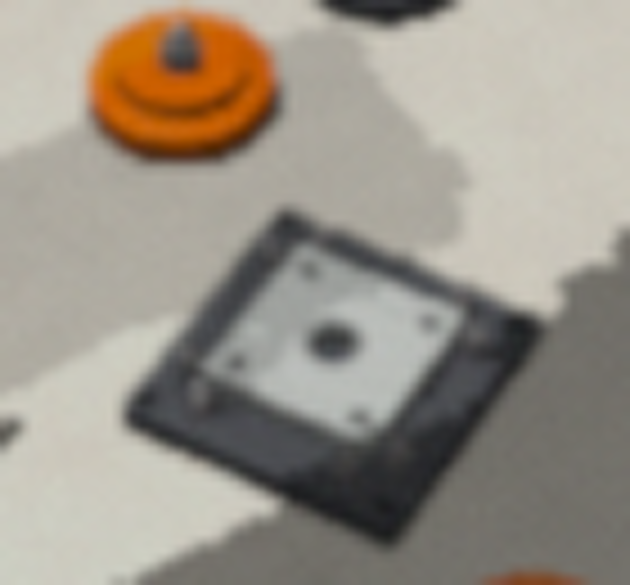

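View pics/t25.png

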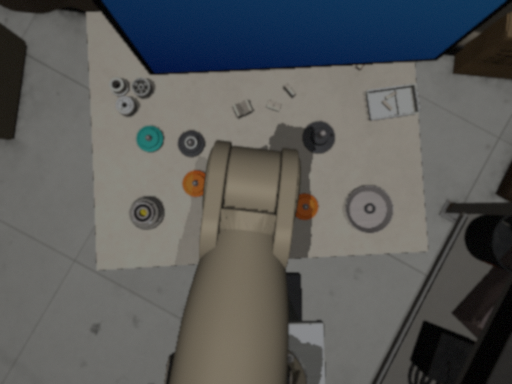

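```bash
python3 - <<'E'
from h import *
s=capture("scene")
print("flange",plane(s,cp((205,165),9,[(333,343)]),.022),plane(s,cp((205,165),9,[(311,268),(430,320),(360,417),(236,361)]),.022).mean(0))
st=state();print(st["contact_force"],np.abs(st["joint_velocities"]).max())
finish_job()
E
```

```text
flange [[0.4667387  0.01776015 0.022     ]] [0.46767592 0.01827587 0.022     ]
[-0.35011403 -0.30809513 -0.01637328] 0.007655823176999846
the job is handed in; nothing more can be done
```

I stripped the stack from the top down and handed the job in at about 36.5 s of the 136 s allowed; the hand-in reports no verdict.

| Part | Where it went | Last check |
|---|---|---|
| Collar | Parts dish | Touched down gently; flat and near the middle in the last pictures |
| Spacer | Dark centring plug | Made contact at the predicted shoulder height; looks level in the scene view |
| Bearing | Rotary rest | The two views average about 1 mm off centre; looks flat |
| Flange | Square nest | Seated within 0.1 mm of the predicted height; about 1 mm off in x and 2 mm in y (7 mm allowed), inside the pins |

At the end the gripper was open and 0.2 m above the nest, with no contact force beyond sensor noise.

- **Camera disagreement:** the two cameras differed by up to about 4 mm (at the bearing). I used their averages, and each placing fitted them.
- **Bearing tilt:** the bearing looked slightly tilted while it was carried, but lay flat once released.
- **Flange check:** the final offset comes from the scene camera only, because the arm hid the nest in the top view.

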